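Hook out the slide tray and put the welding magnet away

TASK

Put the red welding magnet away in the small grey slide case: take the draw hook from its wooden rest, drop its bent tip into the finger hole of the aluminium tray and pull the tray right out to its stop with the hook, not with the fingers, then lay the hook back in its rest. Lay the magnet flat in the open tray without dropping it, and push the tray fully home. Leave the clay car, the cup and the caliper where they are.

Things in the scene. Friction and masses are not known exactly. Their poses are not given: they have to be found in the camera images.
- case: Low grey sheet-metal case, fixed, 190 deep x 160 wide x 62 mm high; a roll of tape (25 mm high) lies on the back of its top. Origin on the bench under the middle of its front face; x points from the front into the case, z up. The tray slides out of the front along -x. Its place and yaw (up to 0.3 rad) vary.
- tray (a joint): How far the aluminium tray is pulled out, m: 0 fully home, 0.13 at its stop; at the start up to 8 mm open. Sliding it takes about 2 to 4 N; it stays where it is left. Its front panel (6 mm thick, 160 wide, 8 to 40 mm over the bench) has its inner face in the plane of the case's front when home, so a tray out by d has d of its inside uncovered.
- tray_hole (a point): Centre of the round 22 mm finger hole at the tongue's top, 40 mm over the bench; moves with the tray, axes as the case's. The tongue: a level plate 40 mm (x) by 64 mm (y), 5 mm thick, sticking out of the tray's front panel; the hole goes through its middle, its front edge is 20 mm ahead (-x). Free below down to the bench. To shut the tray, push that edge along +x.
- tray_floor (a point): Point on the tray's inner floor, 12 mm over the bench, on its centre line, 62 mm behind the panel's inner face; moves with the tray, axes as the case's. With the tray right out it is about the middle of the uncovered part. The tray is 172 mm long, 148 mm wide outside, with 3 mm walls whose tops are 35 mm over the bench.
- hook_rest: Fixed wooden rest for the hook: base 100 x 56 x 10 mm, origin under its centre, and two notched uprights, 8 mm thick, 44 mm wide, 32 mm before and behind the centre along its x axis, tops about 80 mm over the bench. The notches are 24 mm wide and widen upward; 56 mm is free between the uprights for the fingers. It stands left or right of the case (may swap with the magnet).
- rest_seat (a point): Middle between the two notch floors, 66 mm over the bench: where the underside of the middle of the hook's handle belongs. Axes as the rest's.
- hook: Draw hook, 0.12 kg: square wooden handle 100 x 18 x 18 mm along its x axis, lying in the rest. Origin under the middle of the handle (handle centre 9 mm above it), z up. From the handle's +x end a 7 mm steel rod runs on and bends straight down. Grip it across the middle of the handle from above, between the uprights.
- hook_tip (a point): Lower end of the hook's bent tip: 88 mm ahead (+x) of the hook's origin and 41.5 mm below it, on its centre line. The straight-down part of the rod is 7 mm thick and hangs about 40 mm below the level part.
- magnet: Red welding magnet, a flat trapezoid block 35 (x) x 79 (y) x 16 mm high, 0.17 kg, not magnetic here. Lies flat on the bench; origin under its centre. Grip it across its 35 mm width (its x axis), from above.
- clay_car: Brown clay car study, 50 x 110 x 35 mm, left of the case: do not disturb. Origin under its centre.
- cup: White plastic cup, 80 mm across, 92 mm high, to the left, near the vice: do not disturb. Origin under its centre.
- sliding_caliper: Steel sliding caliper lying flat near the front edge, 74 x 202 x 12 mm: do not disturb. Origin under its centre.
Mind the look-alikes: they are no part of the job. Leave any turquoise look-alike of the hook alone.

How it is judged:
On the way, in this order (a step that is already met when the one before it is completed fails the run):
1. the hook is lifted out of its rest (z of hook in the frame of rest_seat above 0.025 m and contact force between the fingers and hook above 0.5 N), for 0.1 s.
2. the tray is pulled out at least 105 mm by the held hook in its finger hole (value of joint tray above 0.105 m and contact force between hook and tray above 0.2 N and contact force between the fingers and hook above 0.5 N and horizontal distance between hook_tip and tray_hole below 0.015 m), for 0.04 s.
3. the hook lies in its rest again, let go, with the tray still open (x of hook in the frame of rest_seat between -0.018 and 0.018 m and y of hook in the frame of rest_seat between -0.009 and 0.009 m and z of hook in the frame of rest_seat between -0.004 and 0.006 m and angle between hook's own z axis and vertical below 0.12 rad and angle between the x axis of hook and the x axis of hook_rest, either way round below 0.2 rad and contact force between the fingers and hook below 0.1 N and value of joint tray above 0.09 m), for 0.2 s.
4. the magnet lies flat on the open tray's floor, let go (x of magnet in the frame of tray_floor between -0.075 and 0.115 m and y of magnet in the frame of tray_floor between -0.075 and 0.075 m and z of magnet in the frame of tray_floor between -0.004 and 0.008 m and angle between magnet's own z axis and vertical below 0.15 rad and contact force between the fingers and magnet below 0.1 N and value of joint tray above 0.07 m), for 0.2 s.
At the end, for the whole second after the job is handed in: The tray is fully home (within 5 mm), the magnet lies flat on its floor inside it, and the hook lies in both notches of its rest (within 18 mm along, 9 mm across, 6 mm in height), everything let go and at rest (value of joint tray below 0.005 m and x of magnet in the frame of tray_floor between -0.075 and 0.115 m and y of magnet in the frame of tray_floor between -0.075 and 0.075 m and z of magnet in the frame of tray_floor between -0.004 and 0.008 m and angle between magnet's own z axis and vertical below 0.15 rad and contact force between the fingers and magnet below 0.1 N and x of hook in the frame of rest_seat between -0.018 and 0.018 m and y of hook in the frame of rest_seat between -0.009 and 0.009 m and z of hook in the frame of rest_seat between -0.004 and 0.006 m and angle between hook's own z axis and vertical below 0.12 rad and angle between the x axis of hook and the x axis of hook_rest, either way round below 0.2 rad and contact force between the fingers and hook below 0.1 N and linear speed of each of magnet, hook below 0.02 m/s); the robot touches nothing.
It fails at once if the fingers touch the tray (over 2 N) while the magnet is not over it: it is to be opened with the hook (contact force between the fingers and tray above 2 N and horizontal distance between magnet and tray_floor above 0.13 m).
It fails at once if the magnet is dropped (falls free faster than 0.9 m/s, about 40 mm) (contact force between the fingers and magnet below 0.05 N and linear speed of magnet above 0.9 m/s).
It fails at once if the clay car, cup or caliper is moved more than 30 mm, or the cup tipped (distance of any of clay_car, cup, sliding_caliper from where it was at the start of the episode above 0.03 m or angle between cup's own z axis and vertical above 0.5 rad).
It also fails if it takes over 72 s, if anything falls off the work surface, if the arm or the gripper's body presses on something with over 40 N, if the wrist force passes 120 N, or if a joint passes its speed limit or range.

ROBOT

A 7-joint arm with a two-finger parallel gripper is mounted at the origin on a cart in front of the work surface, level with it; the furniture and walls round the work are solid. World frame = base frame: x ahead of the robot, y to its left, z up, the work surface at z = 0. Lengths are in m, angles in rad, forces in N, time in s.
With the tool pointing down it reaches from about 0.4 to 0.875 m from the base axis. Payload 19.3 kg.
Tool frame: the origin (TCP) lies between the finger pads; the fingertips stand 17 mm ahead of it and the grasp point (between the pads) lies 2 mm behind it; x points along the fingers, y is the direction in which the jaws open and shut, and the axes are right-handed (so a half turn about x gives the same grasp; the last joint's range is limited). The gripper opens to 85 mm and grips with 20 to 120 N. Pads are 22 mm wide; open, the fingers measure 114 mm over their backs; the gripper's body (76 mm by 85 mm) begins 54 mm behind the grasp point. The pads swing forward as they close: fully open they stand 13 mm farther back than shut.
Start: joints at [-1.188, 0.521, -0.036, 1.599, 0.021, 1.021, -0.113], TCP at [0.273, 0.562, 0.248] pointing down, gripper open.
Joint ranges: [-2.91, 2.91], [-0.3, 2.13], [-1.5, 1.42], [0.17, 2.43], [-1.26, 4.41], [0.16, 1.93], [-2.52, 2.52]. Speed limits (rad/s): [1.89, 1.89, 2.39, 2.39, 3.01, 3.01, 3.01].

INTERFACE

Orientations are given as [roll, pitch, yaw] about the fixed x, y, z axes, in that order (R = Rz(yaw) Ry(pitch) Rx(roll)).
In Python, from workcell import bot gives the robot as it stands.
- The arm moves only by the shell command python3 -m creep 'ROWS' [FORCE]. ROWS is JSON, a list of rows, each an object of numbers: "wx", "wy", "wz": the turn, a rotation vector about the tool's x, y, z in degrees; "tx", "ty", "tz": the shift along the tool's x, y, z in m; "claw": the closure, from 0 (fully open) to 1 (shut). A call has 1 to 8 rows; each row is the pose to reach, as a shift and turn from the pose measured when the call began, along the tool's axes at that moment; what a row does not reach only later rows make up. A row lasts 1/10 s, in which the tool goes at most 50 mm and 8.59 degrees, less where a joint would pass 70% of its speed; a pose out of reach is approached as far as the arm can. A call with a gripper value outside its range is refused whole. The fingers move at their own pace and stop on an object; FORCE is the grip in N (left out, the last holds). Time passes only in rows, so rows that repeat a pose let the fingers close. It gives the time, the measured TCP pose, the force and the opening at its end, in the units of the state.
- bot.observe(): the state, without advancing time (a new reading comes with each control period).
- bot.grab_frame(name): name is "side" or "top"; returns the picture (400x640x3 uint8, blue, green, red); there is no depth.
- bot.get_calibration(name): a dict with "fx", "fy", "cx", "cy" (pixels), "dist_coeffs" ([k1, k2, p1, p2, k3] as OpenCV has them; the pictures are not rectified), "R" (3x3) and "t" (3): a world point X has camera coordinates R X + t. Camera axes: x right, y down, z forward; pixel columns grow to the right and rows downward; lengths in m; the calibration is good to about 2 mm. A picture is of the moment at which its call begins. get_calibration takes no time and is no camera call.
- bot.job_done(): hands the job in, once; it reports no verdict.
The state is a dict: "clock": time; "qpos": joint angles; "qd": joint speeds; "joint_efforts": joint torques, N m; "position": TCP position; "tool_rot": TCP orientation; "force": force on the tool from outside, world axes, zero at the start; "moment": the same for the moment, N m; "grip_width": finger opening in m.
Only numpy, scipy, OpenCV 4.12 (cv2) and the standard library are available. Lean on these libraries where they do the work, as an engineer would, in place of code of your own. Each camera call takes 0.05 s, during which the arm holds its last target.

## Working session

There is one attempt and no reset: what is moved stays moved. The work goes in short steps, Python scripts to look and compute and a shell command to move; the robot and the scene stay as the last step left them, time stands still between calls to the robot, and variables do not carry over. Pictures are saved under pics/ and viewed, and the job is handed in when it is done.

```bash
ls; mkdir -p pics
python3 - <<'E'
from workcell import bot
import cv2
print(bot.observe())
for n in("side","top"):
    cv2.imwrite(f"pics/{n}0.png",bot.grab_frame(n)); print(bot.get_calibration(n))
E
```

```text
pics
{'clock': 0.0, 'qpos': array([-1.18819444,  0.52198068, -0.03632709,  1.59997703,  0.0211685 ,
        1.0211178 , -0.11281695]), 'qd': array([-0.00321448,  0.00057448, -0.00077411,  0.00094527,  0.00085125,
        0.00036455, -0.00129584]), 'joint_efforts': array([-1.53517165e-03, -9.27092457e+01,  1.97921544e+00, -3.69938743e+01,
        1.78558391e-02,  8.12191225e-03, -2.78463835e-05]), 'position': array([0.27331818, 0.56172591, 0.24775758]), 'tool_rot': array([-1.52344725,  1.56969704, -1.97629336]), 'force': array([-1.06962853,  0.3197568 ,  0.24742267]), 'moment': array([ 0.03823236,  0.04348778, -0.02286105]), 'grip_width': 0.08561338233034632}
{'fx': 502.06049212328, 'fy': 502.06049212328, 'cx': 318.99949175582253, 'cy': 197.17249935734066, 'dist_coeffs': array([-0.0315123,  0.       ,  0.       ,  0.       ,  0.       ]), 'R': array([[ 0.8569211 , -0.5149297 ,  0.02310048],
       [-0.2610892 , -0.47226103, -0.84190377],
       [ 0.44443071,  0.71541382, -0.53913302]]), 't': array([-0.5444272 ,  0.14804611,  1.07051822])}
{'fx': 447.26574468490503, 'fy': 447.26574468490503, 'cx': 316.6654850896373, 'cy': 189.53962428452297, 'dist_coeffs': array([-0.00535514,  0.        ,  0.        ,  0.        ,  0.        ]), 'R': array([[ 0.0285102 , -0.99942016, -0.01861491],
       [-0.98070546, -0.02436356, -0.19396703],
       [ 0.19340104,  0.02378579, -0.98083142]]), 't': array([-0.12844614,  0.53501805,  1.1244742 ])}
```

View pics/side0.png

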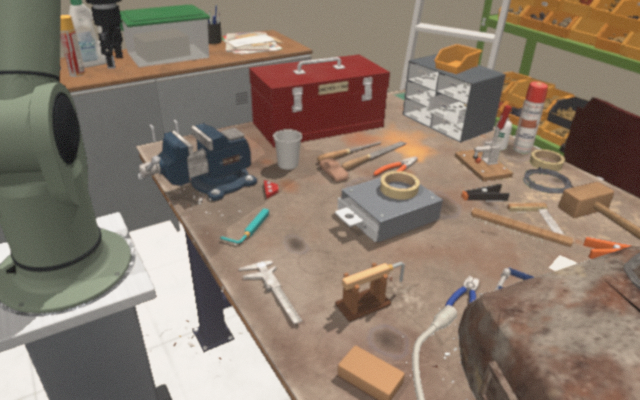

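View pics/top0.png

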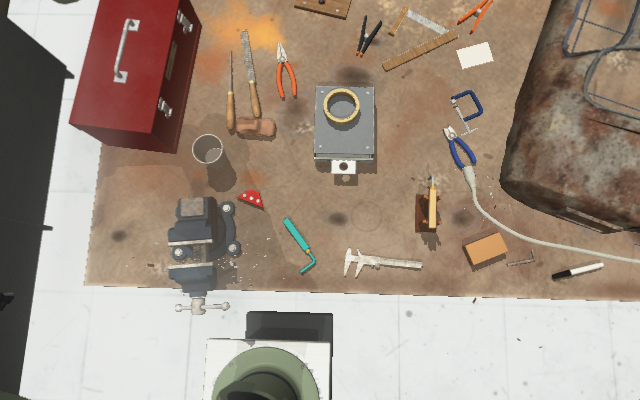

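The side view shows the case at about (390,205) with its tongue at (350,215), and the hook in its rest at about (367,285). In the top view the rest is at (428,210), the magnet at (252,198), the tongue hole near (343,168) and the turquoise decoy at (300,245). I'll enlarge these areas.

Run:
```python
import cv2
t=cv2.imread("pics/top0.png");s=cv2.imread("pics/side0.png")
def c(im,x,y,w,h,k,n): cv2.imwrite(f"pics/{n}.png",cv2.resize(im[y:y+h,x:x+w],None,fx=k,fy=k,interpolation=cv2.INTER_CUBIC))
c(t,300,75,100,115,5,"z_case");c(t,400,165,60,80,7,"z_rest");c(t,230,180,50,40,12,"z_mag");c(s,325,250,90,75,8,"z_rests")
```

```text
(no output)
```

View pics/z_case.png

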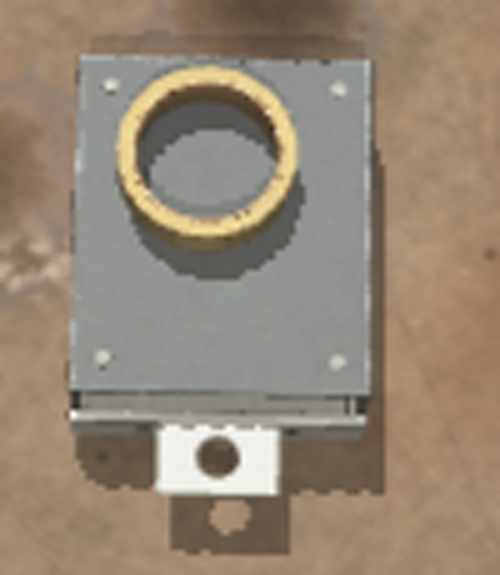

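View pics/z_rest.png

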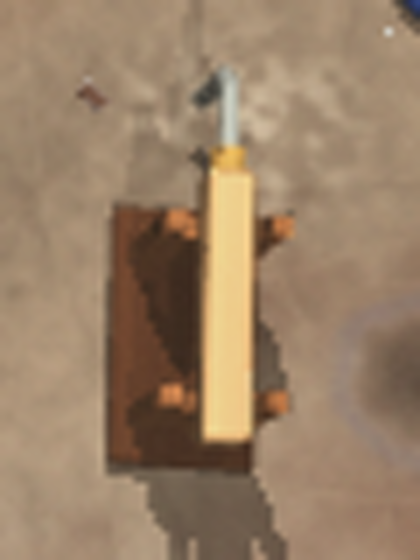

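View pics/z_mag.png

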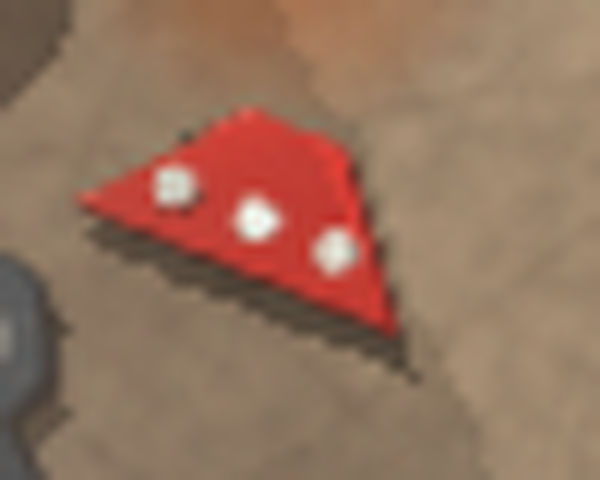

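View pics/z_rests.png

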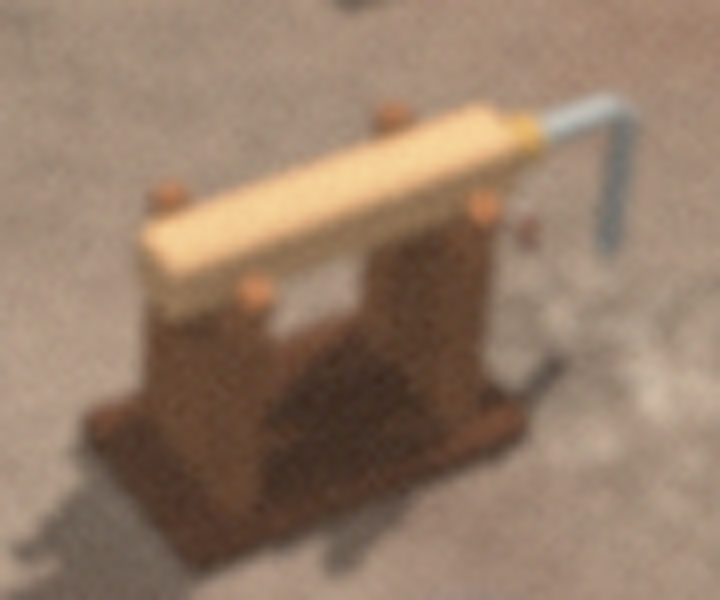

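```bash
cat > h.py <<'E'
import numpy as np,cv2
from workcell import bot
C={n:bot.get_calibration(n) for n in("side","top")}
def K(c): return np.array([[c['fx'],0,c['cx']],[0,c['fy'],c['cy']],[0,0,1]])
def bp(n,px,z):
    c=C[n];u=cv2.undistortPoints(np.array(px,float).reshape(-1,1,2),K(c),c['dist_coeffs']).reshape(-1,2)
    d=np.c_[u,np.ones(len(u))]@c['R'];o=-c['R'].T@c['t']
    return o+d*((z-o[2])/d[:,2])[:,None]
def pj(n,X):
    c=C[n];return cv2.projectPoints(np.array(X,float).reshape(-1,1,3),cv2.Rodrigues(c['R'])[0],c['t'],K(c),c['dist_coeffs'])[0].reshape(-1,2)
def cr(p,x,y,k): return (np.array(p,float)+.5)/k-.5+[x,y]
E
python3 - <<'E'
from h import *
np.set_printoptions(precision=4,suppress=True)
for nm,p,x,y,k,z in [("case",[(78,57),(372,60),(370,393),(72,390)],300,75,5,.062),("hole",[(218,457)],300,75,5,.04),("tongue",[(157,428),(278,428),(278,494),(157,493)],300,75,5,.04),
 ("handle",[(211,170),(253,170),(252,440),(203,438)],400,165,7,.084),("rod level",[(230,72),(230,145)],400,165,7,.0785),("restbase",[(115,205),(107,468),(250,470)],400,165,7,.01),
 ("mag",[(78,200),(255,108),(348,150),(397,330)],230,180,12,.016)]:
    P=bp("top",cr(p,x,y,k),z);print(nm);print(P, P.mean(0))
P=bp("side",cr([(142,232),(180,275),(483,105),(530,130)],325,250,8),.084);print("handle side",P,P.mean(0))
print("rod side",bp("side",cr([(615,100)],325,250,8),.0785))
E
```

```text
case
[[ 0.824  -0.1022  0.062 ]
 [ 0.8255 -0.2623  0.062 ]
 [ 0.6376 -0.2619  0.062 ]
 [ 0.6356 -0.1045  0.062 ]] [ 0.7307 -0.1827  0.062 ]
hole
[[ 0.6065 -0.1831  0.04  ]] [ 0.6065 -0.1831  0.04  ]
tongue
[[ 0.6218 -0.1501  0.04  ]
 [ 0.6233 -0.215   0.04  ]
 [ 0.5869 -0.2154  0.04  ]
 [ 0.5859 -0.1509  0.04  ]] [ 0.6045 -0.1828  0.04  ]
handle
[[ 0.5407 -0.4023  0.084 ]
 [ 0.5411 -0.4175  0.084 ]
 [ 0.4426 -0.4149  0.084 ]
 [ 0.4429 -0.3975  0.084 ]] [ 0.4918 -0.4081  0.084 ]
rod level
[[ 0.5787 -0.4113  0.0785]
 [ 0.5513 -0.4107  0.0785]] [ 0.565  -0.411   0.0785]
restbase
[[ 0.5411 -0.3823  0.01  ]
 [ 0.4392 -0.3778  0.01  ]
 [ 0.4399 -0.4319  0.01  ]] [ 0.4734 -0.3973  0.01  ]
mag
[[0.5213 0.1047 0.016 ]
 [0.5435 0.0658 0.016 ]
 [0.5344 0.0442 0.016 ]
 [0.4935 0.0309 0.016 ]] [0.5232 0.0614 0.016 ]
handle side [[ 0.4423 -0.4018  0.084 ]
 [ 0.4419 -0.4184  0.084 ]
 [ 0.5397 -0.4045  0.084 ]
 [ 0.5439 -0.4176  0.084 ]] [ 0.4919 -0.4106  0.084 ]
rod side [[ 0.5737 -0.4141  0.0785]]
```

```bash
cat >> h.py <<'E'
from scipy.spatial.transform import Rotation as Ro
np.set_printoptions(precision=4,suppress=True)
def cur():
    s=bot.observe();return np.array(s['position']),Ro.from_euler('xyz',s['tool_rot']).as_matrix()
def tgt(jaw):  # tool x down, tool y at world angle jaw
    x=np.array([0,0,-1.]);y=np.array([np.cos(jaw),np.sin(jaw),0]);return np.c_[x,y,np.cross(x,y)]
def plan(p,jaw=None):
    P,R=cur();o=R.T@(np.array(p)-P)
    w=[0,0,0]
    if jaw is not None: w=np.degrees(Ro.from_matrix(R.T@tgt(jaw)).as_rotvec())
    print("txyz",np.round(o,4),"wxyz",np.round(w,2))
def show():
    s=bot.observe();P,R=cur();print(s['clock'],P,"jaw",np.arctan2(R[1,1],R[0,1]).round(4),"xdown",R[:,0],"q",s['qpos'],"f",s['force'],"w",s['grip_width'])
E
python3 - <<'E'
from h import *
show()
for j in (np.pi/2-.04,-np.pi/2-.04): plan([.45,.2,.25],j);plan([.492,-.409,.18],j)
print(bp("top",[(345,250),(345,275),(422,262),(422,268)],.012), bp("top",[(207,150)],.092))
E
```

```text
0.1 [0.2734 0.5617 0.2478] jaw 1.118 xdown [-0.0004 -0.001  -1.    ] q [-1.1882  0.522  -0.0363  1.5999  0.0212  1.0211 -0.1128] f [ 0.8969 -0.049   0.357 ] w 0.085403211342983
txyz [-0.0019 -0.248   0.3171] wxyz [-23.65  -0.01   0.06]
txyz [ 0.0687 -0.7772  0.6213] wxyz [-23.65  -0.01   0.06]
txyz [-0.0019 -0.248   0.3171] wxyz [156.35   0.08   0.01]
txyz [ 0.0687 -0.7772  0.6213] wxyz [156.35   0.08   0.01]
[[ 0.3849 -0.1927  0.012 ]
 [ 0.32   -0.1938  0.012 ]
 [ 0.3592 -0.395   0.012 ]
 [ 0.3436 -0.3947  0.012 ]] [[0.6276 0.1723 0.092 ]]
```

```bash
python3 -m creep '[{"ty":-0.03,"tz":0.04,"wx":-3},{"ty":-0.06,"tz":0.08,"wx":-6},{"ty":-0.095,"tz":0.12,"wx":-9},{"ty":-0.125,"tz":0.16,"wx":-12},{"ty":-0.155,"tz":0.20,"wx":-15},{"ty":-0.19,"tz":0.24,"wx":-18},{"ty":-0.22,"tz":0.28,"wx":-21},{"ty":-0.248,"tz":0.317,"wx":-23.65}]' 60
python3 - <<'E'
from h import *
show()
plan([.492,-.1,.22],np.pi/2-.04);plan([.492,-.409,.15],np.pi/2-.04)
E
```

```text
0.1 [0.2734 0.5617 0.2478] jaw 1.118 xdown [-0.0004 -0.001  -1.    ] q [-1.1882  0.522  -0.0363  1.5999  0.0212  1.0211 -0.1128] f [ 0.8969 -0.049   0.357 ] w 0.085403211342983
txyz [ 0.0284 -0.4994  0.4861] wxyz [-23.65  -0.01   0.06]
txyz [ 0.0987 -0.7771  0.6213] wxyz [-23.65  -0.01   0.06]$[0]: bad value
```

```bash
python3 -m creep '[{"wx":-3,"wy":0,"wz":0,"tx":0,"ty":-0.03,"tz":0.04,"claw":0},{"wx":-6,"wy":0,"wz":0,"tx":0,"ty":-0.06,"tz":0.08,"claw":0},{"wx":-9,"wy":0,"wz":0,"tx":0,"ty":-0.095,"tz":0.12,"claw":0},{"wx":-12,"wy":0,"wz":0,"tx":0,"ty":-0.125,"tz":0.16,"claw":0},{"wx":-15,"wy":0,"wz":0,"tx":0,"ty":-0.155,"tz":0.20,"claw":0},{"wx":-18,"wy":0,"wz":0,"tx":0,"ty":-0.19,"tz":0.24,"claw":0},{"wx":-21,"wy":0,"wz":0,"tx":0,"ty":-0.22,"tz":0.28,"claw":0},{"wx":-23.65,"wy":0,"wz":0,"tx":0,"ty":-0.248,"tz":0.317,"claw":0}]' 60
python3 - <<'E'
from h import *
show()
plan([.492,-.1,.22],np.pi/2-.04);plan([.492,-.409,.15],np.pi/2-.04)
E
```

```text
clock: 0.9
position: [0.449, 0.2006, 0.2481]
tool_rot: [-1.966, 1.57, -2.004]
force: [1.6, 0.2, 0.3]
grip_width: 0.0856
0.9 [0.449  0.2006 0.2481] jaw 1.5331 xdown [-0.0004 -0.0009 -1.    ] q [-0.5155  0.3114 -0.0319  1.9417  0.0133  0.8895  0.9788] f [1.61   0.2395 0.3343] w 0.08555142060432697
txyz [ 0.0283 -0.2987  0.0543] wxyz [ 0.13 -0.02  0.05]
txyz [ 0.0986 -0.6075  0.066 ] wxyz [ 0.13 -0.02  0.05]
```

```bash
python3 -m creep '[{"wx":0,"wy":0,"wz":0,"tx":0,"ty":-0.05,"tz":0.01,"claw":0},{"wx":0,"wy":0,"wz":0,"tx":0.01,"ty":-0.1,"tz":0.02,"claw":0},{"wx":0,"wy":0,"wz":0,"tx":0.02,"ty":-0.15,"tz":0.03,"claw":0},{"wx":0,"wy":0,"wz":0,"tx":0.02,"ty":-0.2,"tz":0.04,"claw":0},{"wx":0,"wy":0,"wz":0,"tx":0.028,"ty":-0.25,"tz":0.05,"claw":0},{"wx":0,"wy":0,"wz":0,"tx":0.04,"ty":-0.3,"tz":0.055,"claw":0},{"wx":0,"wy":0,"wz":0,"tx":0.05,"ty":-0.35,"tz":0.06,"claw":0},{"wx":0,"wy":0,"wz":0,"tx":0.06,"ty":-0.4,"tz":0.06,"claw":0}]' && python3 -m creep '[{"wx":0,"wy":0,"wz":0,"tx":0.01,"ty":-0.05,"tz":0,"claw":0},{"wx":0,"wy":0,"wz":0,"tx":0.02,"ty":-0.1,"tz":0,"claw":0},{"wx":0,"wy":0,"wz":0,"tx":0.03,"ty":-0.15,"tz":0.003,"claw":0},{"wx":0,"wy":0,"wz":0,"tx":0.035,"ty":-0.2,"tz":0.006,"claw":0},{"wx":0,"wy":0,"wz":0,"tx":0.038,"ty":-0.207,"tz":0.006,"claw":0},{"wx":0,"wy":0,"wz":0,"tx":0.038,"ty":-0.207,"tz":0.006,"claw":0}]'
python3 - <<'E'
from h import *
show()
plan([.492,-.409,.075],np.pi/2-.04)
cv2.imwrite("pics/t1.png",bot.grab_frame("top"));cv2.imwrite("pics/s1.png",bot.grab_frame("side"))
E
```

```text
clock: 1.7
position: [0.494, -0.1905, 0.1904]
tool_rot: [-1.96, 1.57, -1.997]
force: [1.1, 0.8, 0.2]
grip_width: 0.0853
clock: 2.3
position: [0.491, -0.3996, 0.1515]
tool_rot: [-2.75, 1.569, -2.791]
force: [0.6, 1.3, 0.2]
grip_width: 0.0858
2.3 [ 0.491  -0.3996  0.1515] jaw 1.5303 xdown [-0.0019 -0.0007 -1.    ] q [ 0.5187  0.6479  0.1056  1.6643 -0.0838  0.835   2.1897] f [0.6002 1.2826 0.2316] w 0.08576933733531938
txyz [ 0.0765 -0.0093  0.0015] wxyz [-0.03 -0.11  0.04]
```

View pics/s1.png

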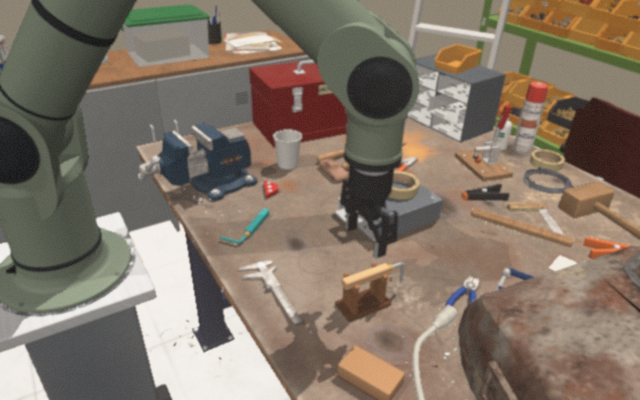

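Run:
```python
from h import *
show();P,_=cur();print(pj("side",[P-[0,0,.017],P]),pj("top",[P-[0,0,.017],P]), pj("side",[[.492,-.409,.084],[.580,-.4125,.075],[.58,-.4125,.0245]]))
```

```text
2.4 [ 0.4924 -0.3965  0.1523] jaw 1.534 xdown [-0.0008  0.0002 -1.    ] q [ 0.5151  0.6454  0.104   1.6665 -0.084   0.8349  2.1888] f [ 0.4682  1.1027 -0.3307] w 0.08494885013681312
[[364.6154 247.0911]
 [365.285  239.8141]] [[432.5549 204.2813]
 [434.2419 203.1232]] [[366.3069 272.0554]
 [403.1995 261.9553]
 [400.3542 281.0991]]
```

View pics/t1.png

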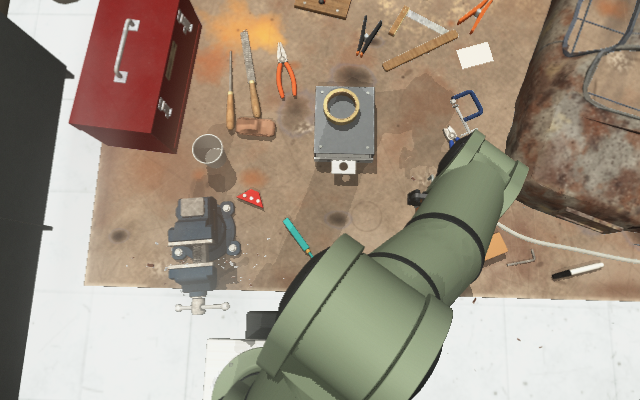

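The side view shows the open fingers above the hook handle, at about (355,230) and (383,250). The midpoint matches the projected TCP. I'll centre over the handle and descend.

```bash
python3 -m creep '[{"wx":0,"wy":0,"wz":0,"tx":0,"ty":-0.013,"tz":0,"claw":0},{"wx":0,"wy":0,"wz":0,"tx":0.02,"ty":-0.013,"tz":0,"claw":0},{"wx":0,"wy":0,"wz":0,"tx":0.04,"ty":-0.013,"tz":0,"claw":0},{"wx":0,"wy":0,"wz":0,"tx":0.06,"ty":-0.013,"tz":0,"claw":0},{"wx":0,"wy":0,"wz":0,"tx":0.077,"ty":-0.013,"tz":0,"claw":0},{"wx":0,"wy":0,"wz":0,"tx":0.077,"ty":-0.013,"tz":0,"claw":0}]'
python3 - <<'E'
from h import *
show();cv2.imwrite("pics/s2.png",cv2.resize(bot.grab_frame("side")[180:330,290:450],None,fx=4.5,fy=4))
E
```

```text
clock: 3.0
position: [0.4913, -0.4084, 0.0734]
tool_rot: [2.594, 1.567, 2.558]
force: [-0.2, -0.1, -0.1]
grip_width: 0.0852
3.0 [ 0.4913 -0.4084  0.0734] jaw 1.5349 xdown [-0.0032  0.0021 -1.    ] q [ 0.5431  0.7629  0.088   1.6808 -0.0937  0.7058  2.2133] f [-0.1811 -0.1446 -0.0521] w 0.085187630194779
```

View pics/s2.png

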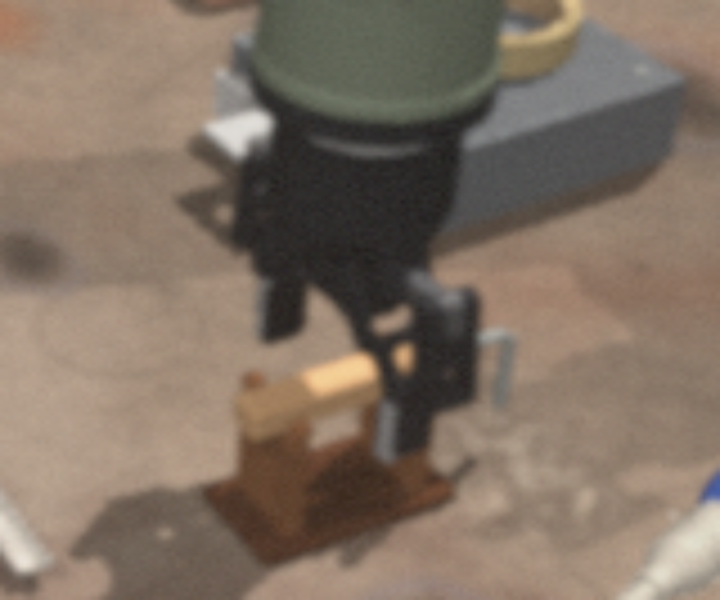

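The fingers straddle the handle between the uprights, so I'll close and check.

```bash
python3 -m creep '[{"wx":0,"wy":0,"wz":0,"tx":0,"ty":0,"tz":0,"claw":0.5},{"wx":0,"wy":0,"wz":0,"tx":0,"ty":0,"tz":0,"claw":0.7},{"wx":0,"wy":0,"wz":0,"tx":0,"ty":0,"tz":0,"claw":0.85},{"wx":0,"wy":0,"wz":0,"tx":0,"ty":0,"tz":0,"claw":1},{"wx":0,"wy":0,"wz":0,"tx":0,"ty":0,"tz":0,"claw":1},{"wx":0,"wy":0,"wz":0,"tx":0,"ty":0,"tz":0,"claw":1},{"wx":0,"wy":0,"wz":0,"tx":0,"ty":0,"tz":0,"claw":1}]' 70
python3 - <<'E'
from h import *
show();cv2.imwrite("pics/s3.png",cv2.resize(bot.grab_frame("side")[180:330,290:450],None,fx=4.5,fy=4))
E
```

```text
clock: 3.75
position: [0.492, -0.4091, 0.0754]
tool_rot: [2.721, 1.569, 2.685]
force: [-1.3, 0.3, 6.7]
grip_width: 0.0172
3.75 [ 0.492  -0.4091  0.0754] jaw 1.5346 xdown [-0.0012  0.0006 -1.    ] q [ 0.5432  0.7604  0.0884  1.6794 -0.0935  0.7073  2.2132] f [-1.2763  0.2723  6.7306] w 0.017207494990271122
```

View pics/s3.png

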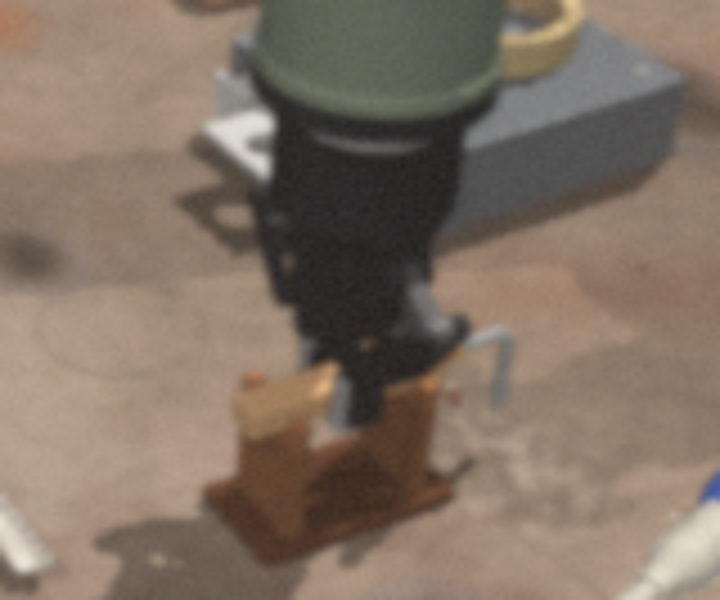

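```bash
python3 -m creep '[{"wx":0,"wy":0,"wz":0,"tx":-0.015,"ty":0,"tz":0,"claw":1},{"wx":0,"wy":0,"wz":0,"tx":-0.03,"ty":0,"tz":0,"claw":1},{"wx":0,"wy":0,"wz":0,"tx":-0.05,"ty":0,"tz":0,"claw":1},{"wx":0,"wy":0,"wz":0,"tx":-0.07,"ty":0,"tz":0,"claw":1},{"wx":0,"wy":0,"wz":0,"tx":-0.07,"ty":0,"tz":0,"claw":1}]'
python3 - <<'E'
from h import *
show();plan([.5185,-.1794,.145],np.pi/2-.04)
E
```

```text
clock: 4.3
position: [0.4932, -0.4103, 0.1494]
tool_rot: [-0.655, 1.567, -0.692]
force: [-0.4, 0.8, -0.7]
grip_width: 0.0169
4.3 [ 0.4932 -0.4103  0.1494] jaw 1.5343 xdown [ 0.0029 -0.0024 -1.    ] q [ 0.5331  0.6605  0.104   1.6454 -0.0855  0.8364  2.2068] f [-0.4458  0.7789 -0.717 ] w 0.016906596771573752
txyz [0.0039 0.2316 0.0168] wxyz [0.2  0.17 0.13]
```

```bash
python3 -m creep '[{"wx":0,"wy":0,"wz":0,"tx":0,"ty":0.04,"tz":0.003,"claw":1},{"wx":0,"wy":0,"wz":0,"tx":0,"ty":0.08,"tz":0.006,"claw":1},{"wx":0,"wy":0,"wz":0,"tx":0,"ty":0.12,"tz":0.009,"claw":1},{"wx":0,"wy":0,"wz":0,"tx":0.002,"ty":0.16,"tz":0.012,"claw":1},{"wx":0,"wy":0,"wz":0,"tx":0.003,"ty":0.2,"tz":0.015,"claw":1},{"wx":0,"wy":0.1,"wz":0.1,"tx":0.004,"ty":0.2316,"tz":0.0168,"claw":1},{"wx":0,"wy":0.1,"wz":0.1,"tx":0.004,"ty":0.2316,"tz":0.0168,"claw":1}]'
python3 - <<'E'
from h import *
show()
t=bot.grab_frame("top");s=bot.grab_frame("side")
cv2.imwrite("pics/t4.png",cv2.resize(t[120:240,270:420],None,fx=5,fy=5));cv2.imwrite("pics/s4.png",cv2.resize(s[150:270,290:450],None,fx=5,fy=5))
P,_=cur();T=P+[.088,-.0037,-.051];print(T,pj("side",[T,[.6065,-.183,.04]]),pj("top",[T+[0,0,.05],T,[.6065,-.183,.04]]))
E
```

```text
clock: 5.0
position: [0.5192, -0.1747, 0.1451]
tool_rot: [0.865, 1.569, 0.834]
force: [0.3, -0.5, -2.0]
grip_width: 0.017
5.0 [ 0.5192 -0.1747  0.1451] jaw 1.54 xdown [ 0.0013  0.0014 -1.    ] q [ 0.1436  0.54    0.1009  1.901  -0.0828  0.7036  1.8334] f [ 0.3025 -0.531  -2.0354] w 0.01700706010940169
[ 0.6066 -0.1827  0.0943] [[350.0584 195.6931]
 [348.7791 215.113 ]] [[344.7384 155.4877]
 [343.8998 160.7342]
 [343.1659 165.9936]]
```

View pics/s4.png

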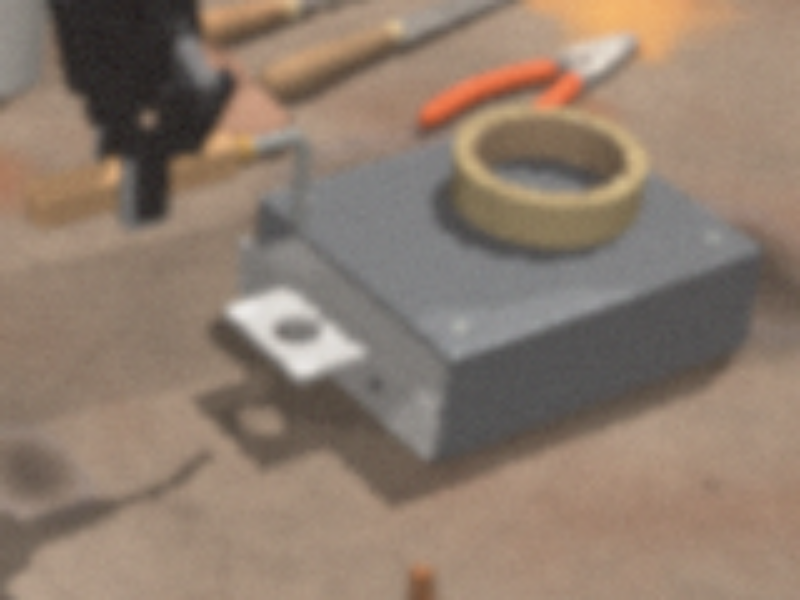

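View pics/t4.png

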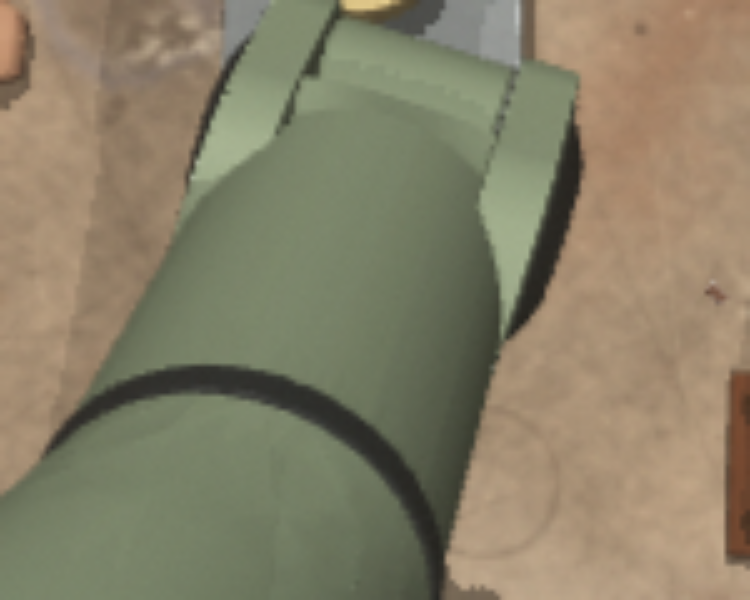

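In the side view the tip is at about (350.6,195.6) and the hole at (349.3,215.9), both within 1 px of my projections. The top view is blocked by the arm. I'll descend into the hole.

```bash
python3 - <<'E'
from h import *
show();plan([.5185,-.1794,.071],np.pi/2-.04)
E
python3 -m creep '[{"wx":0,"wy":0,"wz":0,"tx":0.02,"ty":0,"tz":0,"claw":1},{"wx":0,"wy":0,"wz":0,"tx":0.04,"ty":0,"tz":0,"claw":1},{"wx":0,"wy":0,"wz":0,"tx":0.048,"ty":0,"tz":0,"claw":1},{"wx":0,"wy":0,"wz":0,"tx":0.048,"ty":0,"tz":0,"claw":1}]'
python3 - <<'E'
from h import *
show();plan([.5185,-.1794,.071],np.pi/2-.04)
s=bot.grab_frame("side")
cv2.imwrite("pics/s5.png",cv2.resize(s[150:270,290:450],None,fx=5,fy=5))
E
```

```text
5.1 [ 0.5186 -0.179   0.1453] jaw 1.5357 xdown [ 0.0015 -0.0007 -1.    ] q [ 0.1484  0.5407  0.1039  1.8996 -0.0821  0.7037  1.8359] f [ 0.4229 -0.697  -1.0189] w 0.016976373698015242
txyz [ 0.0743 -0.0003 -0.0002] wxyz [0.28 0.09 0.04]
clock: 5.5
position: [0.518, -0.1799, 0.0966]
tool_rot: [-1.699, 1.57, -1.736]
force: [0.4, -0.2, -1.1]
grip_width: 0.0169
5.5 [ 0.518  -0.1799  0.0966] jaw 1.5344 xdown [-0.0001 -0.0007 -1.    ] q [ 0.1606  0.6181  0.0903  1.9243 -0.0911  0.603   1.8437] f [ 0.4438 -0.1741 -1.0526] w 0.016923099170493096
txyz [0.0256 0.0006 0.0005] wxyz [ 0.21 -0.    0.04]
```

View pics/s5.png

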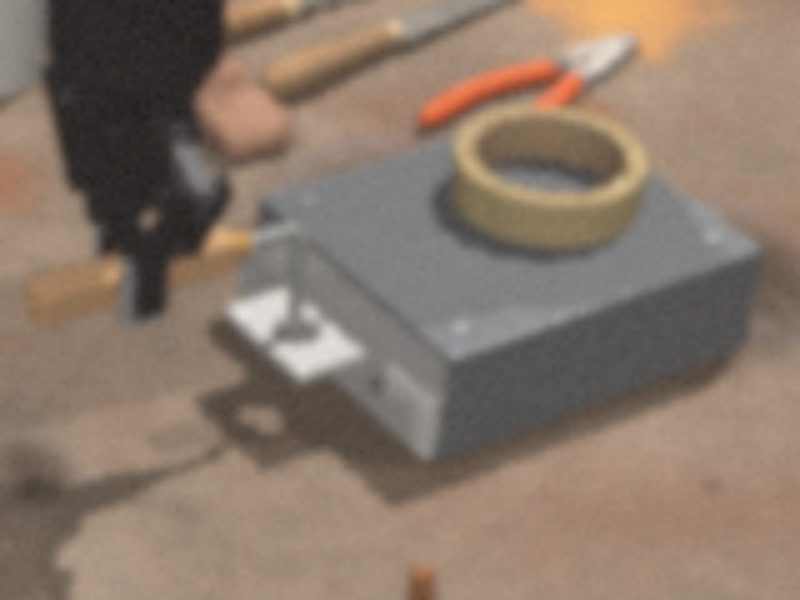

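```bash
python3 -m creep '[{"wx":0,"wy":0,"wz":0,"tx":0.013,"ty":0,"tz":0,"claw":1},{"wx":0,"wy":0,"wz":0,"tx":0.027,"ty":0,"tz":0,"claw":1},{"wx":0,"wy":0,"wz":0,"tx":0.027,"ty":0,"tz":0,"claw":1}]';python3 -m creep '[{"wx":0,"wy":0,"wz":0,"tx":0,"ty":0,"tz":-0.007,"claw":1},{"wx":0,"wy":0,"wz":0,"tx":0,"ty":-0.001,"tz":-0.02,"claw":1},{"wx":0,"wy":0,"wz":0,"tx":0,"ty":-0.0015,"tz":-0.035,"claw":1},{"wx":0,"wy":0,"wz":0,"tx":0,"ty":-0.002,"tz":-0.05,"claw":1},{"wx":0,"wy":0,"wz":0,"tx":0,"ty":-0.002,"tz":-0.05,"claw":1}]'
python3 - <<'E'
from h import *
show()
s=bot.grab_frame("side")
cv2.imwrite("pics/s6.png",cv2.resize(s[150:270,290:450],None,fx=5,fy=5))
E
```

```text
clock: 5.85
position: [0.5176, -0.1797, 0.0686]
tool_rot: [-2.905, 1.569, -2.941]
force: [-0.0, -0.3, -1.2]
grip_width: 0.0167
clock: 6.35
position: [0.4658, -0.1801, 0.0689]
tool_rot: [-3.031, 1.568, -3.068]
force: [0.1, -0.4, -1.7]
grip_width: 0.0168
6.35 [ 0.4658 -0.1801  0.0689] jaw 1.5337 xdown [-0.0025 -0.0002 -1.    ] q [ 0.1935  0.6151  0.0751  2.0579 -0.0932  0.4741  1.8717] f [ 0.1227 -0.3956 -1.748 ] w 0.01677702379837405
```

View pics/s6.png

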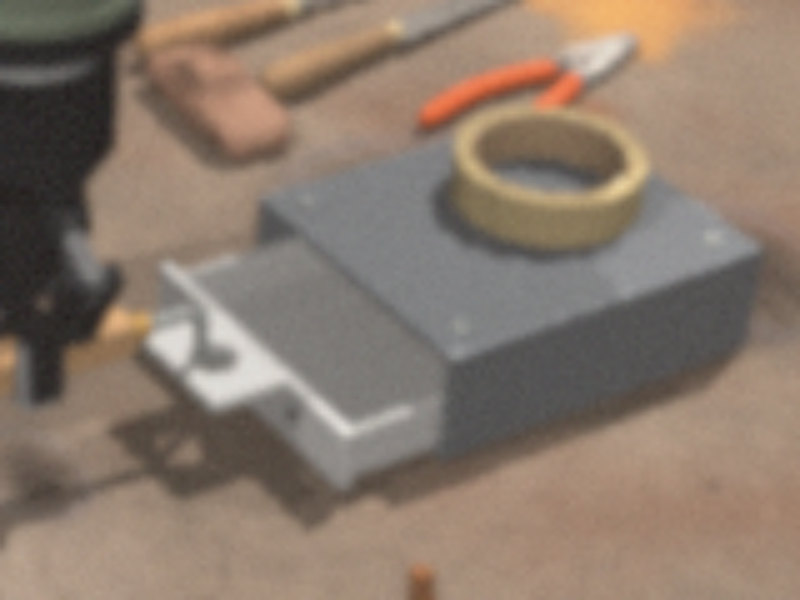

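The tip sits in the hole and the tray has come out about 45 mm. I'll keep pulling.

```bash
python3 -m creep '[{"wx":0,"wy":0,"wz":0,"tx":0,"ty":-0.001,"tz":-0.015,"claw":1},{"wx":0,"wy":0,"wz":0,"tx":0,"ty":-0.0015,"tz":-0.03,"claw":1},{"wx":0,"wy":0,"wz":0,"tx":0,"ty":-0.002,"tz":-0.045,"claw":1},{"wx":0,"wy":0,"wz":0,"tx":0,"ty":-0.0025,"tz":-0.06,"claw":1},{"wx":0,"wy":0,"wz":0,"tx":0,"ty":-0.003,"tz":-0.07,"claw":1},{"wx":0,"wy":0,"wz":0,"tx":0,"ty":-0.003,"tz":-0.075,"claw":1},{"wx":0,"wy":0,"wz":0,"tx":0,"ty":-0.003,"tz":-0.075,"claw":1}]'
python3 -m creep '[{"wx":0,"wy":0,"wz":0,"tx":0,"ty":0,"tz":-0.003,"claw":1},{"wx":0,"wy":0,"wz":0,"tx":0,"ty":0,"tz":-0.003,"claw":1}]'
python3 - <<'E'
from h import *
show()
s=bot.grab_frame("side")
cv2.imwrite("pics/s7.png",cv2.resize(s[150:270,290:450],None,fx=5,fy=5))
E
```

```text
clock: 7.1
position: [0.3922, -0.1803, 0.0692]
tool_rot: [-2.869, 1.569, -2.906]
force: [-0.5, 0.0, -0.4]
grip_width: 0.0173
clock: 7.3
position: [0.3894, -0.1802, 0.0692]
tool_rot: [-2.793, 1.57, -2.83]
force: [1.5, -0.9, -1.9]
grip_width: 0.0166
7.3 [ 0.3894 -0.1802  0.0692] jaw 1.534 xdown [-0.0011 -0.0004 -1.    ] q [ 0.2471  0.5486  0.061   2.233  -0.0877  0.3632  1.9153] f [ 1.4574 -0.8557 -1.9469] w 0.016568755770975177
```

View pics/s7.png

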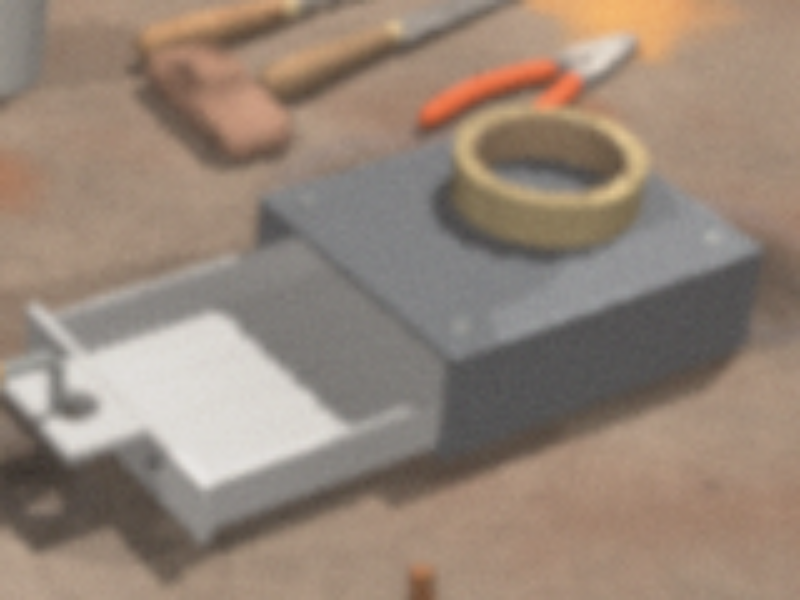

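```bash
python3 -m creep '[{"wx":0,"wy":0,"wz":0,"tx":0,"ty":0,"tz":-0.003,"claw":1},{"wx":0,"wy":0,"wz":0,"tx":0,"ty":0,"tz":-0.006,"claw":1},{"wx":0,"wy":0,"wz":0,"tx":0,"ty":0,"tz":-0.006,"claw":1}]'
python3 - <<'E'
from h import *
show()
E
```

```text
clock: 7.65
position: [0.3844, -0.1802, 0.0694]
tool_rot: [-0.635, 1.569, -0.672]
force: [7.3, -0.8, -5.8]
grip_width: 0.0168
7.65 [ 0.3844 -0.1802  0.0694] jaw 1.5342 xdown [ 0.0013 -0.001  -1.    ] q [ 0.2516  0.5435  0.0595  2.2456 -0.0874  0.353   1.9188] f [ 7.3471 -0.8388 -5.8072] w 0.016777710508262014
```

Force rose to 7 N, so the tray is at its stop. I'll relax to the middle of the hole, then lift out.

```bash
python3 -m creep '[{"wx":0,"wy":0,"wz":0,"tx":0,"ty":0,"tz":0.007,"claw":1},{"wx":0,"wy":0,"wz":0,"tx":0,"ty":0,"tz":0.007,"claw":1},{"wx":0,"wy":0,"wz":0,"tx":-0.015,"ty":0,"tz":0.007,"claw":1},{"wx":0,"wy":0,"wz":0,"tx":-0.03,"ty":0,"tz":0.007,"claw":1},{"wx":0,"wy":0,"wz":0,"tx":-0.055,"ty":0,"tz":0.007,"claw":1},{"wx":0,"wy":0,"wz":0,"tx":-0.08,"ty":0,"tz":0.007,"claw":1},{"wx":0,"wy":0,"wz":0,"tx":-0.08,"ty":0,"tz":0.007,"claw":1}]'
python3 - <<'E'
from h import *
show()
s=bot.grab_frame("side")
cv2.imwrite("pics/s8.png",cv2.resize(s[150:300,260:460],None,fx=4,fy=4))
P,_=cur();print(pj("side",P+np.array([[.088,-.0037,-.051],[.088,-.0037,-.004]])))
plan([.492,-.4091,.150],1.5346)
E
```

```text
clock: 8.35
position: [0.3921, -0.1807, 0.1516]
tool_rot: [-0.384, 1.566, -0.421]
force: [-0.5, 0.2, -1.6]
grip_width: 0.0167
8.35 [ 0.3921 -0.1807  0.1516] jaw 1.534 xdown [ 0.0043 -0.0019 -1.    ] q [ 0.2146  0.3773  0.0986  2.1859 -0.0656  0.5764  1.8953] f [-0.5182  0.2138 -1.5625] w 0.016682267022113464
[[302.4329 209.1437]
 [302.5495 190.9134]]
txyz [ 0.001  -0.2248  0.1086] wxyz [-0.02  0.18  0.08]
```

View pics/s8.png

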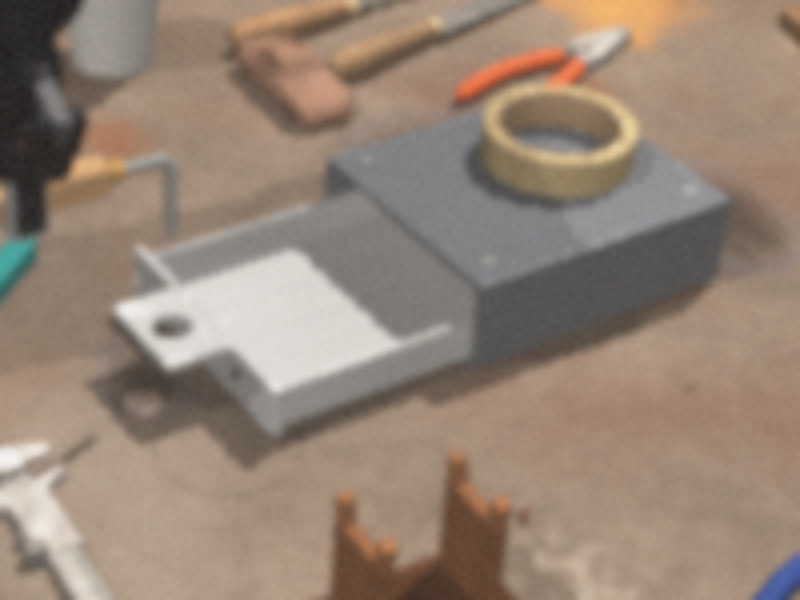

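```bash
python3 -m creep '[{"wx":0,"wy":0,"wz":0,"tx":0,"ty":-0.04,"tz":0.02,"claw":1},{"wx":0,"wy":0,"wz":0,"tx":0,"ty":-0.08,"tz":0.04,"claw":1},{"wx":0,"wy":0,"wz":0,"tx":0,"ty":-0.12,"tz":0.06,"claw":1},{"wx":0,"wy":0,"wz":0,"tx":0,"ty":-0.16,"tz":0.08,"claw":1},{"wx":0,"wy":0,"wz":0,"tx":0,"ty":-0.2,"tz":0.1,"claw":1},{"wx":0,"wy":0.1,"wz":0.1,"tx":0,"ty":-0.2248,"tz":0.1086,"claw":1},{"wx":0,"wy":0.1,"wz":0.1,"tx":0,"ty":-0.2248,"tz":0.1086,"claw":1},{"wx":0,"wy":0.1,"wz":0.1,"tx":0,"ty":-0.2248,"tz":0.1086,"claw":1}]'
python3 - <<'E'
from h import *
show()
s=bot.grab_frame("side")
cv2.imwrite("pics/s9.png",cv2.resize(s[180:330,300:460],None,fx=4.5,fy=4))
plan([.492,-.4091,.0755],1.5346)
print("hole",bp("side",[[303.2,231.3]],.04))
E
```

```text
clock: 9.2
position: [0.4912, -0.4088, 0.1491]
tool_rot: [1.951, 1.569, 1.914]
force: [-0.1, 1.0, -1.5]
grip_width: 0.0169
9.2 [ 0.4912 -0.4088  0.1491] jaw 1.5336 xdown [-0.0007  0.0019 -1.    ] q [ 0.5325  0.6598  0.1059  1.648  -0.0887  0.8401  2.2093] f [-0.0994  1.0095 -1.4989] w 0.016879477214498603
txyz [ 0.074  -0.001   0.0007] wxyz [-0.01 -0.02 -0.11]
hole [[ 0.4808 -0.1863  0.04  ]]
```

View pics/s9.png

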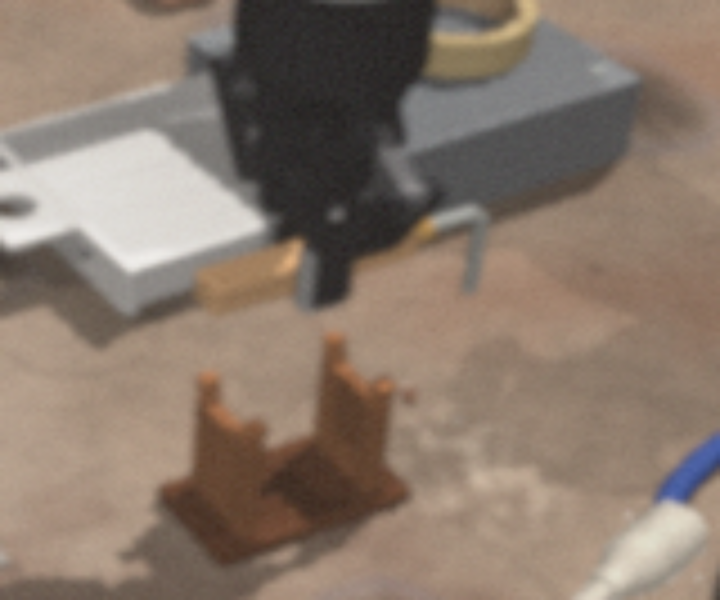

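The hook is level above the empty rest, and the hole measured at x=0.481 puts the tray about 130 mm out. I'll lower it into the notches.

```bash
python3 -m creep '[{"wx":0,"wy":0,"wz":0,"tx":0.02,"ty":-0.0005,"tz":0.0007,"claw":1},{"wx":0,"wy":0,"wz":0,"tx":0.04,"ty":-0.0005,"tz":0.0007,"claw":1},{"wx":0,"wy":0,"wz":0,"tx":0.055,"ty":-0.0005,"tz":0.0007,"claw":1},{"wx":0,"wy":0,"wz":0,"tx":0.065,"ty":-0.0005,"tz":0.0007,"claw":1},{"wx":0,"wy":0,"wz":0,"tx":0.072,"ty":-0.0005,"tz":0.0007,"claw":1},{"wx":0,"wy":0,"wz":0,"tx":0.0735,"ty":-0.0005,"tz":0.0007,"claw":1},{"wx":0,"wy":0,"wz":0,"tx":0.0735,"ty":-0.0005,"tz":0.0007,"claw":1}]'
python3 - <<'E'
from h import *
show()
s=bot.grab_frame("side")
cv2.imwrite("pics/s10.png",cv2.resize(s[180:330,300:460],None,fx=4.5,fy=4))
E
```

```text
clock: 9.95
position: [0.4922, -0.4087, 0.0763]
tool_rot: [1.62, 1.569, 1.584]
force: [-0.5, -0.1, -0.4]
grip_width: 0.0169
9.95 [ 0.4922 -0.4087  0.0763] jaw 1.5344 xdown [-0.      0.0017 -1.    ] q [ 0.5419  0.7589  0.0904  1.6799 -0.0977  0.7082  2.2164] f [-0.5052 -0.1008 -0.4354] w 0.016890935100699334
```

View pics/s10.png

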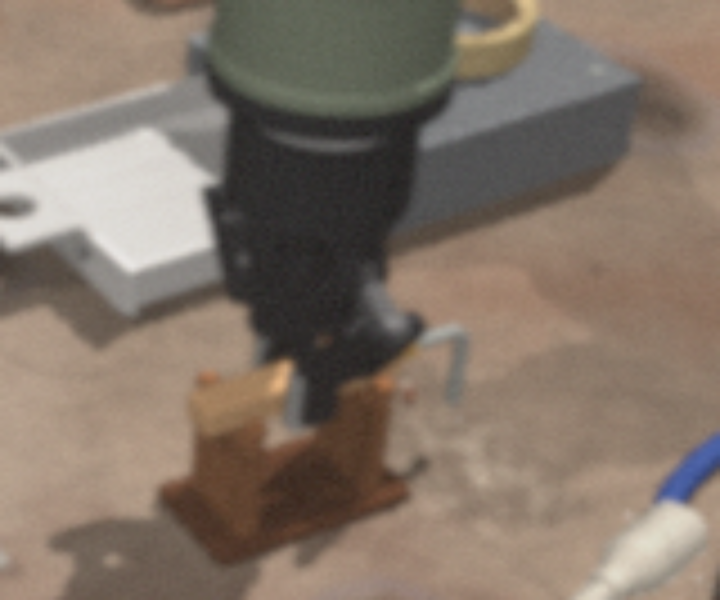

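```bash
python3 -m creep '[{"wx":0,"wy":0,"wz":0,"tx":0.0012,"ty":0,"tz":0,"claw":1},{"wx":0,"wy":0,"wz":0,"tx":0.0012,"ty":0,"tz":0,"claw":0.7},{"wx":0,"wy":0,"wz":0,"tx":0.0012,"ty":0,"tz":0,"claw":0.4},{"wx":0,"wy":0,"wz":0,"tx":0.0012,"ty":0,"tz":0,"claw":0},{"wx":0,"wy":0,"wz":0,"tx":0.0012,"ty":0,"tz":0,"claw":0},{"wx":0,"wy":0,"wz":0,"tx":0.0012,"ty":0,"tz":0,"claw":0}]';python3 -m creep '[{"wx":0,"wy":0,"wz":0,"tx":-0.03,"ty":0,"tz":0,"claw":0},{"wx":0,"wy":0,"wz":0,"tx":-0.07,"ty":0,"tz":0,"claw":0},{"wx":0,"wy":0,"wz":0,"tx":-0.12,"ty":0,"tz":0,"claw":0},{"wx":0,"wy":0,"wz":0,"tx":-0.15,"ty":0,"tz":0,"claw":0},{"wx":0,"wy":0,"wz":0,"tx":-0.15,"ty":0.03,"tz":0,"claw":0},{"wx":0,"wy":0,"wz":0,"tx":-0.15,"ty":0.08,"tz":0,"claw":0}]'
python3 - <<'E'
from h import *
show()
s=bot.grab_frame("side");cv2.imwrite("pics/s11f.png",s)
cv2.imwrite("pics/s11.png",cv2.resize(s[180:330,300:460],None,fx=4.5,fy=4))
E
```

```text
clock: 10.6
position: [0.4923, -0.4087, 0.0754]
tool_rot: [1.383, 1.569, 1.347]
force: [-0.2, -0.7, -0.4]
grip_width: 0.0813
clock: 11.2
position: [0.4946, -0.3307, 0.2264]
tool_rot: [-0.28, 1.569, -0.321]
force: [2.0, 0.4, -1.4]
grip_width: 0.085
11.2 [ 0.4946 -0.3307  0.2264] jaw 1.5303 xdown [ 0.0018 -0.0006 -1.    ] q [ 0.4086  0.4995  0.1159  1.7121 -0.0695  0.9321  2.0822] f [ 2.0061  0.3568 -1.4094] w 0.08504979156670724
```

View pics/s11.png

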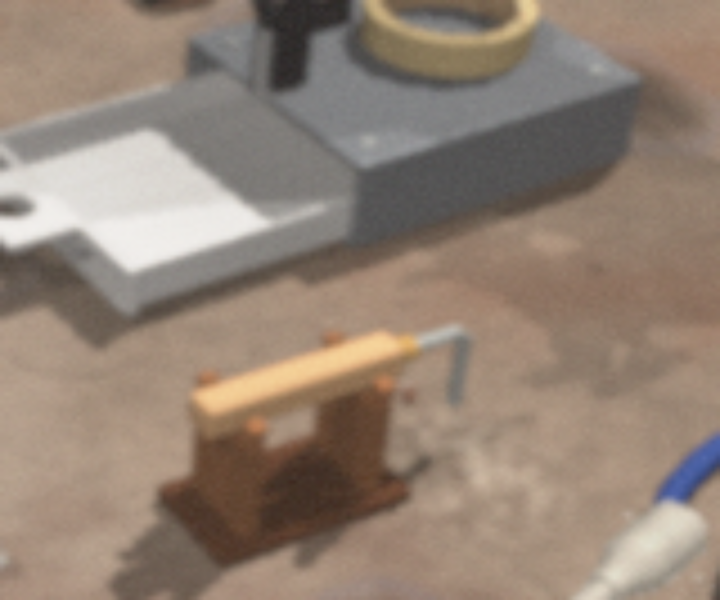

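The hook lies in both notches and has been let go. Next is the magnet: I'll check clearance to the vice and plan the grasp.

Run:
```python
from h import *
for z in (0,.03,.08): print(z,bp("top",[(241,248),(238,205),(216,200),(216,265)],z)[:,:2].tolist())
j=-.36;c=np.array([.524,.0616]);d=np.array([np.cos(j),np.sin(j)]);n=np.array([-d[1],d[0]])
for a in(-.057,.057):
  for b in (-.012,.012): print(c+a*d+b*n)
plan([.524,.0616,.15],j)
t=cv2.imread("pics/top0.png");cv2.imwrite("pics/vice.png",cv2.resize(t[170:290,160:310],None,fx=5,fy=5))
```

```text
0 [[0.38335543318432175, 0.08570161220845235], [0.4998987748719749, 0.1011025190776923], [0.5122265305017869, 0.16257828432603902], [0.33647710178306994, 0.14988029471431338]]
0.03 [[0.381550090001899, 0.08002734522940477], [0.49519026200133354, 0.09504460559129052], [0.5072109253000868, 0.15498896994067066], [0.33583952802262873, 0.14260729542690123]]
0.08 [[0.37854118469786113, 0.0705702335976589], [0.48734274055026455, 0.08494808311395427], [0.49885158329725326, 0.1423401126317234], [0.33477690508856, 0.13048562994788096]]
[0.4664 0.0704]
[0.4749 0.0929]
[0.5731 0.0303]
[0.5816 0.0528]
txyz [0.0777 0.3822 0.0153] wxyz [108.79  -0.24  -0.26]
```

View pics/vice.png

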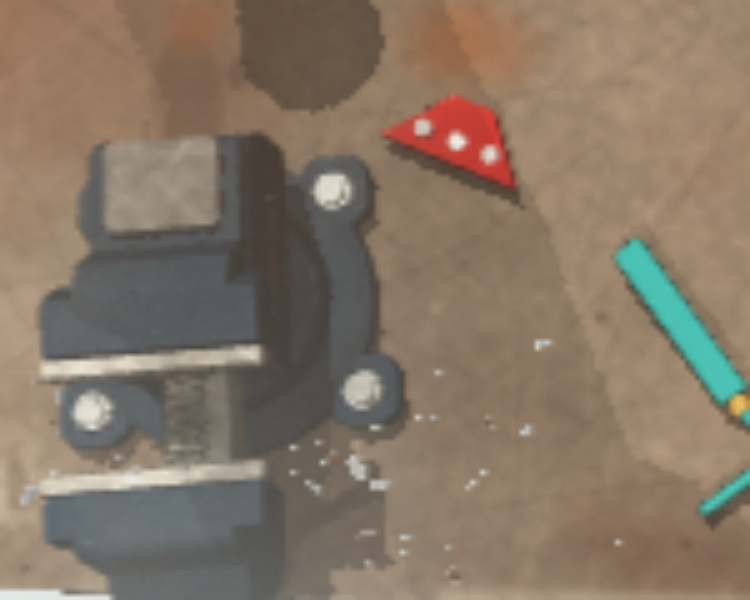

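```bash
python3 -m creep '[{"wx":8,"wy":0,"wz":0,"tx":0,"ty":0.03,"tz":0.002,"claw":0.3},{"wx":16,"wy":0,"wz":0,"tx":0,"ty":0.06,"tz":0.004,"claw":0.3},{"wx":24,"wy":0,"wz":0,"tx":0,"ty":0.09,"tz":0.006,"claw":0.3},{"wx":32,"wy":0,"wz":0,"tx":0,"ty":0.12,"tz":0.008,"claw":0.3},{"wx":40,"wy":0,"wz":0,"tx":0,"ty":0.15,"tz":0.01,"claw":0.3},{"wx":48,"wy":0,"wz":0,"tx":0,"ty":0.18,"tz":0.012,"claw":0.3},{"wx":56,"wy":0,"wz":0,"tx":0,"ty":0.21,"tz":0.014,"claw":0.3},{"wx":64,"wy":0,"wz":0,"tx":0,"ty":0.24,"tz":0.015,"claw":0.3}]' 60
python3 - <<'E'
from h import *
show();plan([.524,.0616,.13],-.36)
E
```

```text
clock: 12.05
position: [0.5191, -0.0797, 0.2271]
tool_rot: [2.443, 1.565, 1.288]
force: [1.0, -0.5, -0.1]
grip_width: 0.0599
12.05 [ 0.5191 -0.0797  0.2271] jaw 0.4161 xdown [ 0.0015  0.0053 -1.    ] q [-0.2253  0.4099  0.3549  1.8995 -0.1904  0.8632  0.6429] f [ 1.0394 -0.5331 -0.1186] w 0.05986239633761077
txyz [ 0.0978  0.0613 -0.1268] wxyz [44.47 -0.31 -0.1 ]
```

```bash
python3 -m creep '[{"wx":7.5,"wy":0,"wz":0,"tx":0,"ty":0.01,"tz":-0.022,"claw":0.3},{"wx":15,"wy":0,"wz":0,"tx":0.01,"ty":0.02,"tz":-0.044,"claw":0.3},{"wx":22,"wy":0,"wz":0,"tx":0.03,"ty":0.03,"tz":-0.066,"claw":0.3},{"wx":30,"wy":0,"wz":0,"tx":0.05,"ty":0.042,"tz":-0.088,"claw":0.3},{"wx":37,"wy":-0.2,"wz":0,"tx":0.075,"ty":0.052,"tz":-0.11,"claw":0.3},{"wx":44.4,"wy":-0.3,"wz":-0.1,"tx":0.098,"ty":0.0613,"tz":-0.1268,"claw":0.3},{"wx":44.4,"wy":-0.3,"wz":-0.1,"tx":0.098,"ty":0.0613,"tz":-0.1268,"claw":0.3},{"wx":44.4,"wy":-0.3,"wz":-0.1,"tx":0.098,"ty":0.0613,"tz":-0.1268,"claw":0.3}]'
python3 - <<'E'
from h import *
show();plan([.524,.0616,.02],-.36)
s=bot.grab_frame("side")
cv2.imwrite("pics/s12.png",cv2.resize(s[110:230,200:340],None,fx=5,fy=5))
t=bot.grab_frame("top");cv2.imwrite("pics/t12.png",cv2.resize(t[140:260,170:310],None,fx=5,fy=5))
E
```

```text
clock: 12.85
position: [0.5239, 0.0616, 0.1296]
tool_rot: [-0.613, 1.57, -2.54]
force: [0.5, -0.5, 0.8]
grip_width: 0.0599
12.85 [0.5239 0.0616 0.1296] jaw -0.3565 xdown [-0.0008 -0.0006 -1.    ] q [-0.5653  0.589   0.4651  1.9749 -0.4114  0.6713 -0.1971] f [ 0.4732 -0.4859  0.7642] w 0.05985324264508631
txyz [ 0.1096  0.0002 -0.0001] wxyz [0.2  0.05 0.03]
```

View pics/s12.png

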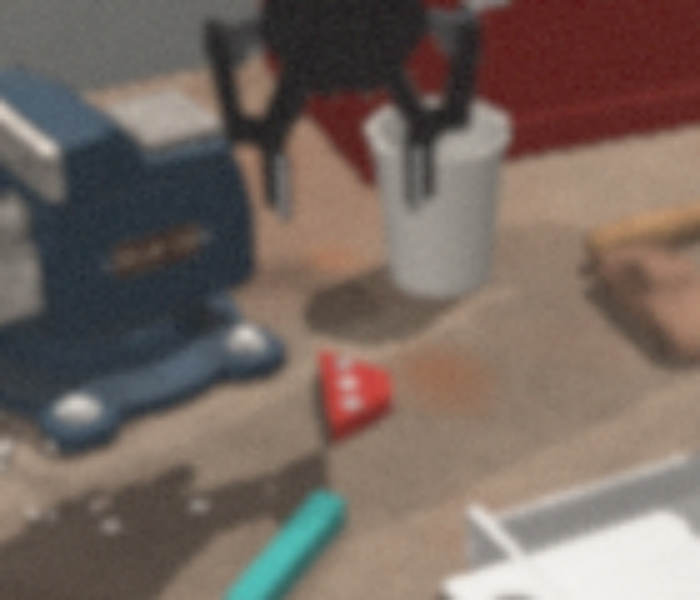

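View pics/t12.png

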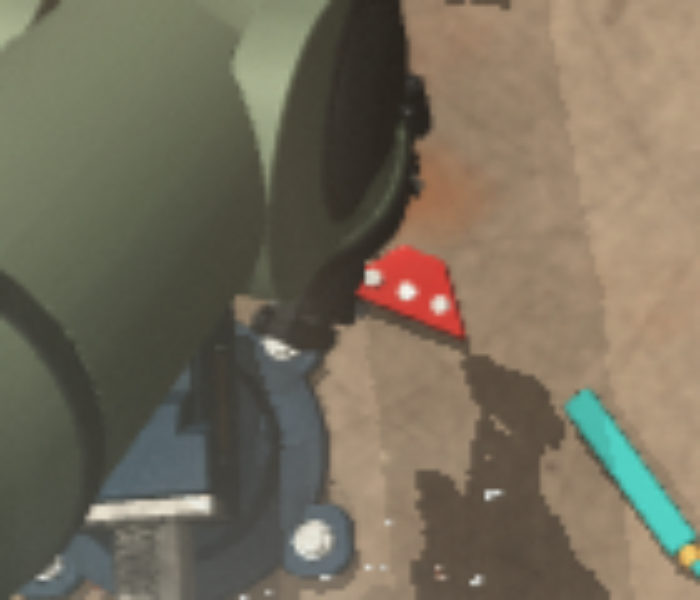

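```bash
python3 - <<'E'
from h import *
def tri(a,b):
    M=[]
    Ps=[]
    for n,p in(("side",a),("top",b)):
        c=C[n];u=cv2.undistortPoints(np.array([[p]],float),K(c),c['dist_coeffs']).reshape(2,1);Ps.append((np.c_[c['R'],c['t']],u))
    X=cv2.triangulatePoints(Ps[0][0],Ps[1][0],Ps[0][1],Ps[1][1]);return (X[:3]/X[3]).ravel()
print("anvil",tri((200+160/5,110+110/5),(160+162/5,170+185/5)), "corner",tri((200+222/5,110+130/5),(160+225/5,170+135/5)))
P=bp("side",cr([(320,350),(392,372),(392,398),(332,440)],200,110,5),.016);print(P)
E
cd pics; python3 -c "
import cv2;s=cv2.imread('s12.png')"
```

```text
anvil [0.4714 0.1855 0.1327] corner [0.4967 0.1587 0.1267]
[[0.5189 0.0992 0.016 ]
 [0.5425 0.0598 0.016 ]
 [0.5305 0.0362 0.016 ]
 [0.4849 0.0145 0.016 ]]
```

Run:
```python
from h import *
cv2.imwrite("pics/s13.png",bot.grab_frame("side"))
P,_=cur();print(pj("side",[P+[0,0,h] for h in(-.017,.1,.15,.2,.25,.3,.35)]))
```

```text
[[270.7278 152.9753]
 [269.3823 110.3326]
 [268.7724  90.774 ]
 [268.1403  70.3467]
 [267.4851  48.9984]
 [266.8058  26.6738]
 [266.1015   3.3137]]
```

View pics/s13.png

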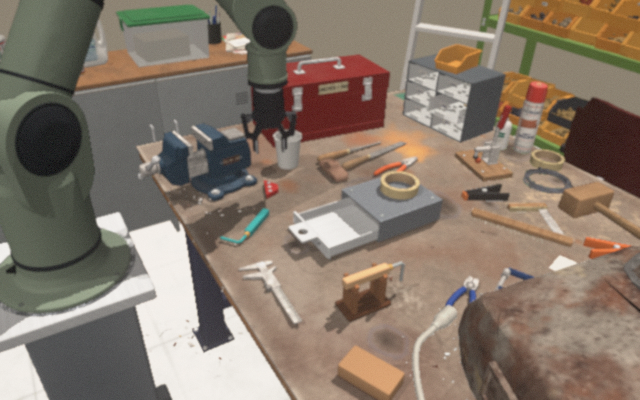

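The wrist stays well above the vice top (0.13 m), so I'll descend onto the magnet.

```bash
python3 -m creep '[{"wx":0,"wy":0,"wz":0,"tx":0.03,"ty":0,"tz":0.001,"claw":0.3},{"wx":0,"wy":0,"wz":0,"tx":0.06,"ty":0,"tz":0.001,"claw":0.3},{"wx":0,"wy":0,"wz":0,"tx":0.085,"ty":0,"tz":0.001,"claw":0.3},{"wx":0,"wy":0,"wz":0,"tx":0.1,"ty":0,"tz":0.001,"claw":0.3},{"wx":0,"wy":0,"wz":0,"tx":0.108,"ty":0,"tz":0.001,"claw":0.3},{"wx":0,"wy":0,"wz":0,"tx":0.108,"ty":0,"tz":0.001,"claw":0.3}]'
python3 - <<'E'
from h import *
show()
s=bot.grab_frame("side")
cv2.imwrite("pics/s14.png",cv2.resize(s[110:230,200:340],None,fx=5,fy=5))
E
```

```text
clock: 13.6
position: [0.5243, 0.0595, 0.0226]
tool_rot: [2.346, 1.57, 0.416]
force: [1.8, -0.5, -0.5]
grip_width: 0.0598
13.6 [0.5243 0.0595 0.0226] jaw -0.3592 xdown [ 0.0009  0.0004 -1.    ] q [-0.4563  0.7622  0.3213  2.0056 -0.5222  0.4528 -0.102 ] f [ 1.7842 -0.5205 -0.4519] w 0.0597958965293026
```

View pics/s14.png

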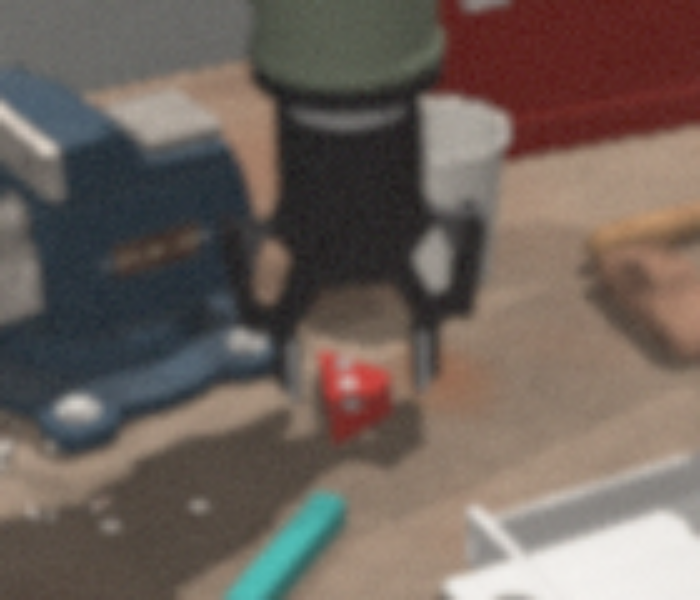

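```bash
python3 -m creep '[{"wx":0,"wy":0,"wz":0,"tx":0.004,"ty":0,"tz":0,"claw":0.3},{"wx":0,"wy":0,"wz":0,"tx":0.004,"ty":0,"tz":0,"claw":0.4},{"wx":0,"wy":0,"wz":0,"tx":0.004,"ty":0,"tz":0,"claw":0.5},{"wx":0,"wy":0,"wz":0,"tx":0.004,"ty":0,"tz":0,"claw":0.6},{"wx":0,"wy":0,"wz":0,"tx":0.004,"ty":0,"tz":0,"claw":0.8},{"wx":0,"wy":0,"wz":0,"tx":0.004,"ty":0,"tz":0,"claw":1},{"wx":0,"wy":0,"wz":0,"tx":0.004,"ty":0,"tz":0,"claw":1},{"wx":0,"wy":0,"wz":0,"tx":0.004,"ty":0,"tz":0,"claw":1}]' 60
python3 - <<'E'
from h import *
show()
s=bot.grab_frame("side")
cv2.imwrite("pics/s15.png",cv2.resize(s[110:230,200:340],None,fx=5,fy=5))
E
```

```text
clock: 14.45
position: [0.5247, 0.0597, 0.0199]
tool_rot: [2.331, 1.568, 0.401]
force: [-2.7, 0.4, 13.1]
grip_width: 0.0331
14.45 [0.5247 0.0597 0.0199] jaw -0.359 xdown [ 0.0022  0.0009 -1.    ] q [-0.4532  0.7667  0.3167  2.0053 -0.5253  0.4464 -0.0992] f [-2.6506  0.4095 13.0623] w 0.03311742448966163
```

View pics/s15.png

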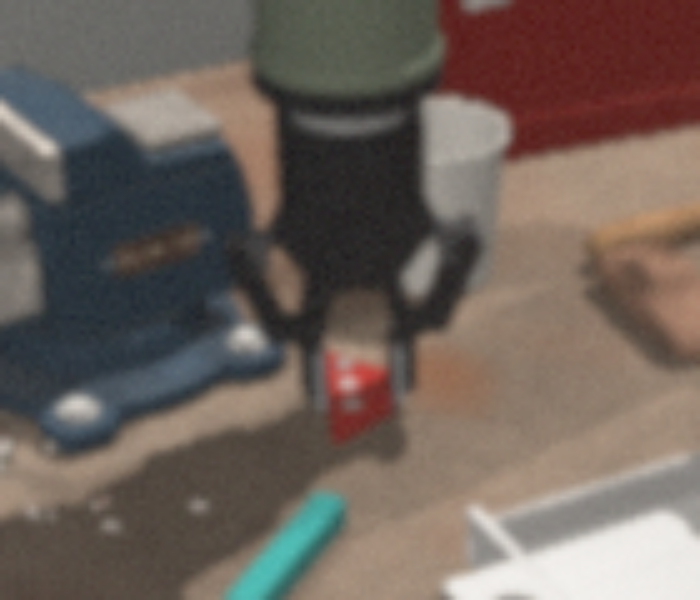

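The magnet is gripped across its width. I'll lift it.

```bash
python3 -m creep '[{"wx":0,"wy":0,"wz":0,"tx":-0.02,"ty":0,"tz":0,"claw":1},{"wx":0,"wy":0,"wz":0,"tx":-0.045,"ty":0,"tz":0,"claw":1},{"wx":0,"wy":0,"wz":0,"tx":-0.075,"ty":0,"tz":0,"claw":1},{"wx":0,"wy":0,"wz":0,"tx":-0.1,"ty":0,"tz":0,"claw":1},{"wx":0,"wy":0,"wz":0,"tx":-0.1,"ty":0,"tz":0,"claw":1}]'
python3 - <<'E'
from h import *
show()
plan([.57,-.184,.12],0.008)
s=bot.grab_frame("side")
cv2.imwrite("pics/s16.png",cv2.resize(s[90:250,200:400],None,fx=4,fy=3.7))
t=bot.grab_frame("top")
cv2.imwrite("pics/t16.png",cv2.resize(t[75:235,260:420],None,fx=3.7,fy=3.7))
E
```

```text
clock: 15.0
position: [0.5258, 0.0598, 0.1226]
tool_rot: [2.247, 1.564, 0.318]
force: [0.1, -0.1, -2.6]
grip_width: 0.0331
15.0 [0.5258 0.0598 0.1226] jaw -0.359 xdown [ 0.0062  0.002  -1.    ] q [-0.5561  0.5998  0.4591  1.98   -0.4278  0.6499 -0.181 ] f [ 0.0824 -0.073  -2.5855] w 0.03307225822134569
txyz [0.0024 0.127  0.2128] wxyz [-21.03  -0.18  -0.33]
```

View pics/s16.png

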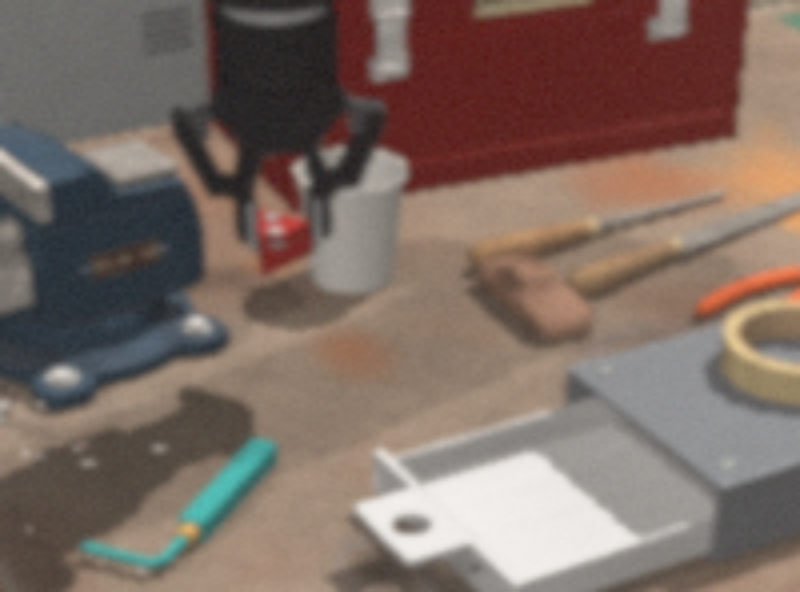

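View pics/t16.png

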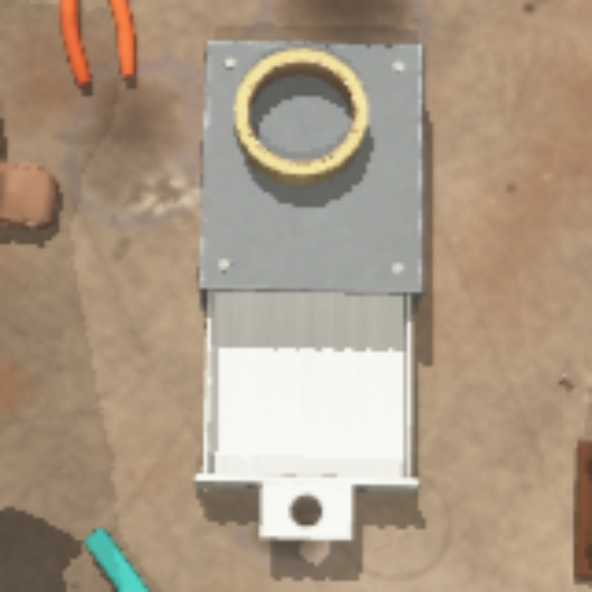

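The magnet is held level, at about (271,155) in the side view. The top view shows the tray fully out with its hole near (343,213). I'll carry the magnet over the tray.

```bash
python3 -m creep '[{"wx":-3,"wy":0,"wz":0,"tx":0,"ty":0.018,"tz":0.03,"claw":1},{"wx":-6,"wy":0,"wz":0,"tx":0,"ty":0.036,"tz":0.06,"claw":1},{"wx":-9,"wy":0,"wz":0,"tx":0,"ty":0.054,"tz":0.09,"claw":1},{"wx":-12,"wy":0,"wz":-0.1,"tx":0,"ty":0.072,"tz":0.12,"claw":1},{"wx":-15,"wy":-0.1,"wz":-0.2,"tx":0,"ty":0.09,"tz":0.15,"claw":1},{"wx":-18,"wy":-0.2,"wz":-0.3,"tx":0,"ty":0.11,"tz":0.185,"claw":1},{"wx":-21,"wy":-0.2,"wz":-0.3,"tx":0.002,"ty":0.127,"tz":0.2128,"claw":1},{"wx":-21,"wy":-0.2,"wz":-0.3,"tx":0.002,"ty":0.127,"tz":0.2128,"claw":1}]'
python3 - <<'E'
from h import *
show()
print(bp("top",cr([(307,510),(197,479),(418,482)],260,75,3.7),.04))
plan([.57,-.184,.032],0.008)
s=bot.grab_frame("side")
cv2.imwrite("pics/s17.png",cv2.resize(s[120:280,270:470],None,fx=4,fy=3.7))
E
```

```text
clock: 15.9
position: [0.5679, -0.189, 0.1164]
tool_rot: [-0.973, 1.566, -2.539]
force: [-0.2, 1.0, -1.9]
grip_width: 0.033
15.9 [ 0.5679 -0.189   0.1164] jaw 0.0045 xdown [-0.0042 -0.0029 -1.    ] q [-0.0053  0.6766  0.3323  1.7875 -0.3048  0.7315  0.4927] f [-0.153   0.9547 -1.9375] w 0.032961985877709814
[[ 0.4808 -0.1837  0.04  ]
 [ 0.5011 -0.105   0.04  ]
 [ 0.5029 -0.2621  0.04  ]]
txyz [ 0.0844  0.0025 -0.0052] wxyz [-0.2   0.16  0.24]
```

View pics/s17.png

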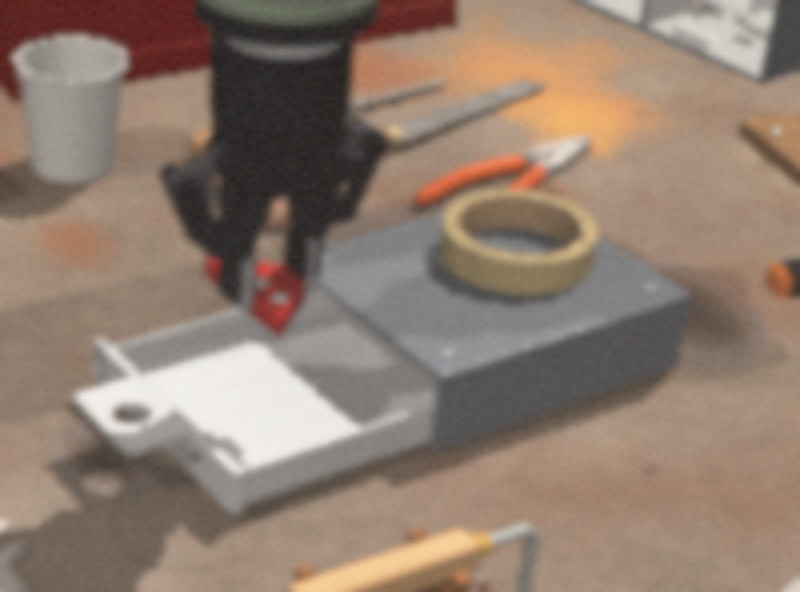

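```bash
python3 -m creep '[{"wx":0,"wy":0.1,"wz":0.2,"tx":0.02,"ty":0.002,"tz":-0.004,"claw":1},{"wx":0,"wy":0.1,"wz":0.2,"tx":0.04,"ty":0.002,"tz":-0.004,"claw":1},{"wx":0,"wy":0.1,"wz":0.2,"tx":0.06,"ty":0.002,"tz":-0.004,"claw":1},{"wx":0,"wy":0.1,"wz":0.2,"tx":0.073,"ty":0.002,"tz":-0.004,"claw":1},{"wx":0,"wy":0.1,"wz":0.2,"tx":0.08,"ty":0.002,"tz":-0.004,"claw":1},{"wx":0,"wy":0.1,"wz":0.2,"tx":0.082,"ty":0.002,"tz":-0.004,"claw":1},{"wx":0,"wy":0.1,"wz":0.2,"tx":0.082,"ty":0.002,"tz":-0.004,"claw":1}]'
python3 - <<'E'
from h import *
show()
s=bot.grab_frame("side")
cv2.imwrite("pics/s18.png",cv2.resize(s[120:280,270:470],None,fx=4,fy=3.7))
E
```

```text
clock: 16.65
position: [0.5696, -0.1822, 0.0345]
tool_rot: [-1.98, 1.57, 2.737]
force: [-0.4, 0.0, -2.5]
grip_width: 0.0334
16.65 [ 0.5696 -0.1822  0.0345] jaw 0.0047 xdown [-0.0011  0.0005 -1.    ] q [ 0.0278  0.7973  0.2693  1.813  -0.3552  0.58    0.5241] f [-0.3673  0.0475 -2.4924] w 0.0333805714938128
```

View pics/s18.png

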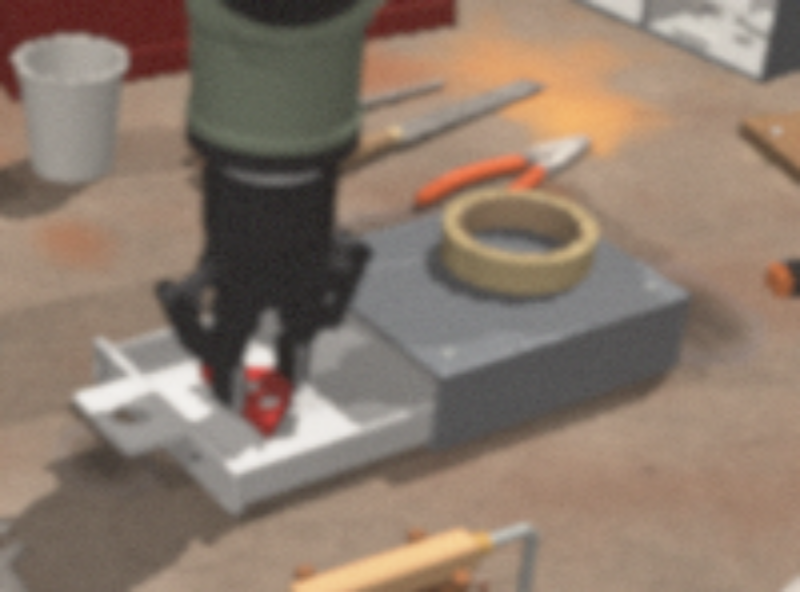

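```bash
python3 -m creep '[{"wx":0,"wy":0,"wz":0,"tx":0.0015,"ty":0,"tz":0,"claw":1},{"wx":0,"wy":0,"wz":0,"tx":0.0025,"ty":0,"tz":0,"claw":1},{"wx":0,"wy":0,"wz":0,"tx":0.0025,"ty":0,"tz":0,"claw":1}]'
python3 - <<'E'
from h import *
show()
E
```

```text
clock: 17.0
position: [0.5698, -0.1823, 0.0325]
tool_rot: [-2.496, 1.57, 2.222]
force: [-0.0, -0.1, -2.0]
grip_width: 0.0332
17.0 [ 0.5698 -0.1823  0.0325] jaw 0.0047 xdown [-0.0003  0.0004 -1.    ] q [ 0.0291  0.8005  0.2675  1.813  -0.3564  0.5758  0.5252] f [-0.0316 -0.1348 -2.0082] w 0.03317552151882013
```

```bash
python3 -m creep '[{"wx":0,"wy":0,"wz":0,"tx":0.001,"ty":0,"tz":0,"claw":1},{"wx":0,"wy":0,"wz":0,"tx":0.0015,"ty":0,"tz":0,"claw":1}]'
python3 - <<'E'
from h import *
show()
E
```

```text
clock: 17.2
position: [0.5705, -0.1823, 0.0318]
tool_rot: [1.848, 1.57, 0.282]
force: [-2.2, 2.6, 19.8]
grip_width: 0.033
17.2 [ 0.5705 -0.1823  0.0318] jaw 0.0047 xdown [ 0.0012  0.0003 -1.    ] q [ 0.0298  0.8016  0.2665  1.8125 -0.3573  0.5737  0.5258] f [-2.1558  2.6423 19.7655] w 0.032952363645333424
```

Floor contact (20 N), so I'll release.

```bash
python3 -m creep '[{"wx":0,"wy":0,"wz":0,"tx":-0.0008,"ty":0,"tz":0,"claw":0.55},{"wx":0,"wy":0,"wz":0,"tx":-0.0008,"ty":0,"tz":0,"claw":0.4},{"wx":0,"wy":0,"wz":0,"tx":-0.0008,"ty":0,"tz":0,"claw":0.35},{"wx":0,"wy":0,"wz":0,"tx":-0.0008,"ty":0,"tz":0,"claw":0.35},{"wx":0,"wy":0,"wz":0,"tx":-0.0008,"ty":0,"tz":0,"claw":0.35},{"wx":0,"wy":0,"wz":0,"tx":-0.0008,"ty":0,"tz":0,"claw":0.35}]';python3 -m creep '[{"wx":0,"wy":0,"wz":0,"tx":-0.02,"ty":0,"tz":0,"claw":0.35},{"wx":0,"wy":0,"wz":0,"tx":-0.05,"ty":0,"tz":0,"claw":0.35},{"wx":0,"wy":0,"wz":0,"tx":-0.09,"ty":0,"tz":0,"claw":0.35},{"wx":0,"wy":0,"wz":0,"tx":-0.12,"ty":0,"tz":0,"claw":0.35},{"wx":0,"wy":0,"wz":0,"tx":-0.12,"ty":0,"tz":0,"claw":0.35}]'
python3 - <<'E'
from h import *
show()
s=bot.grab_frame("side")
cv2.imwrite("pics/s19.png",cv2.resize(s[120:280,270:470],None,fx=4,fy=3.7))
plan([.42,-.183,.15],0.008)
E
```

```text
clock: 17.8
position: [0.5704, -0.1824, 0.0326]
tool_rot: [1.88, 1.57, 0.314]
force: [-0.3, -0.8, -0.7]
grip_width: 0.0557
clock: 18.3
position: [0.5719, -0.183, 0.1564]
tool_rot: [1.449, 1.564, -0.117]
force: [0.8, -0.3, -0.6]
grip_width: 0.0554
18.3 [ 0.5719 -0.183   0.1564] jaw 0.0045 xdown [ 0.0066 -0.0008 -1.    ] q [-0.0323  0.6203  0.3575  1.7679 -0.2893  0.7984  0.4707] f [ 0.8407 -0.2854 -0.5914] w 0.05539977793552399
txyz [ 0.0036 -0.1512 -0.0003] wxyz [-0.18  0.01 -0.25]
```

View pics/s19.png

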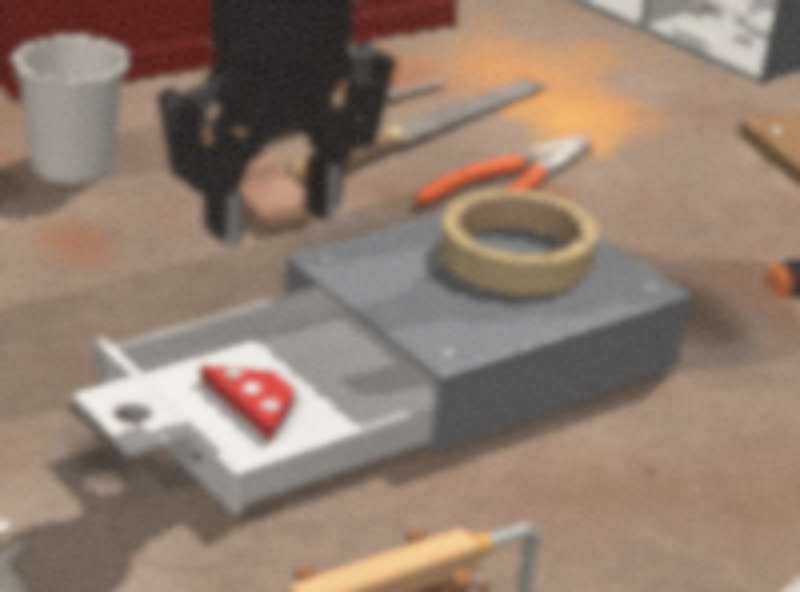

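The magnet lies flat and released near the middle of the tray. Next I'll move in front of the tongue with the fingers shut and the jaw axis turned to y.

```bash
python3 -m creep '[{"wx":-8,"wy":0,"wz":0,"tx":0,"ty":-0.02,"tz":0,"claw":0.5},{"wx":-16,"wy":0,"wz":0,"tx":0,"ty":-0.04,"tz":0,"claw":0.7},{"wx":-24,"wy":0,"wz":0,"tx":0,"ty":-0.06,"tz":0,"claw":0.9},{"wx":-32,"wy":0,"wz":0,"tx":0,"ty":-0.08,"tz":0,"claw":1},{"wx":-40,"wy":0,"wz":0,"tx":0,"ty":-0.1,"tz":0,"claw":1},{"wx":-48,"wy":0,"wz":0,"tx":0,"ty":-0.12,"tz":0,"claw":1},{"wx":-56,"wy":0,"wz":0,"tx":0,"ty":-0.14,"tz":0,"claw":1},{"wx":-64,"wy":0,"wz":0,"tx":0,"ty":-0.15,"tz":0,"claw":1}]' 40
python3 - <<'E'
from h import *
show();plan([.425,-.184,.11],np.pi/2+.008)
E
```

```text
clock: 19.15
position: [0.4192, -0.183, 0.1528]
tool_rot: [0.692, 1.568, 0.248]
force: [-0.1, -0.6, -0.3]
grip_width: -0.0001
19.15 [ 0.4192 -0.183   0.1528] jaw 1.1273 xdown [ 0.0022  0.0006 -1.    ] q [ 0.2413  0.4078  0.0524  2.12   -0.0382  0.6126  1.448 ] f [-0.0757 -0.556  -0.269 ] w -0.0001088328458712302
txyz [0.0428 0.0016 0.0056] wxyz [-25.87   0.12  -0.06]
```

```bash
python3 -m creep '[{"wx":-8,"wy":0,"wz":0,"tx":0.01,"ty":0.0005,"tz":0.0025,"claw":1},{"wx":-16,"wy":0,"wz":0,"tx":0.02,"ty":0.001,"tz":0.004,"claw":1},{"wx":-24,"wy":0.1,"wz":0,"tx":0.04,"ty":0.0015,"tz":0.0055,"claw":1},{"wx":-25.9,"wy":0.1,"wz":0,"tx":0.06,"ty":0.0015,"tz":0.0055,"claw":1},{"wx":-25.9,"wy":0.1,"wz":0,"tx":0.08,"ty":0.0015,"tz":0.0055,"claw":1},{"wx":-25.9,"wy":0.1,"wz":0,"tx":0.1,"ty":0.0015,"tz":0.0055,"claw":1},{"wx":-25.9,"wy":0.1,"wz":0,"tx":0.12,"ty":0.0015,"tz":0.0055,"claw":1},{"wx":-25.9,"wy":0.1,"wz":0,"tx":0.122,"ty":0.0015,"tz":0.0055,"claw":1}]'
python3 - <<'E'
from h import *
show();plan([.575,-.1825,.031],np.pi/2+.008)
s=bot.grab_frame("side")
cv2.imwrite("pics/s20.png",cv2.resize(s[120:280,250:450],None,fx=4,fy=3.7))
E
```

```text
clock: 19.95
position: [0.4235, -0.1832, 0.0284]
tool_rot: [2.475, 1.566, 2.484]
force: [0.0, 0.3, -0.1]
grip_width: 0.0001
19.95 [ 0.4235 -0.1832  0.0284] jaw 1.5795 xdown [-0.0035  0.0027 -1.    ] q [ 0.3175  0.6604 -0.0478  2.1553  0.0852  0.3316  1.7786] f [ 0.0178  0.3008 -0.1277] w 0.00013876081103994105
txyz [-0.0032 -0.0006  0.1515] wxyz [ 0.04 -0.2  -0.15]
```

View pics/s20.png

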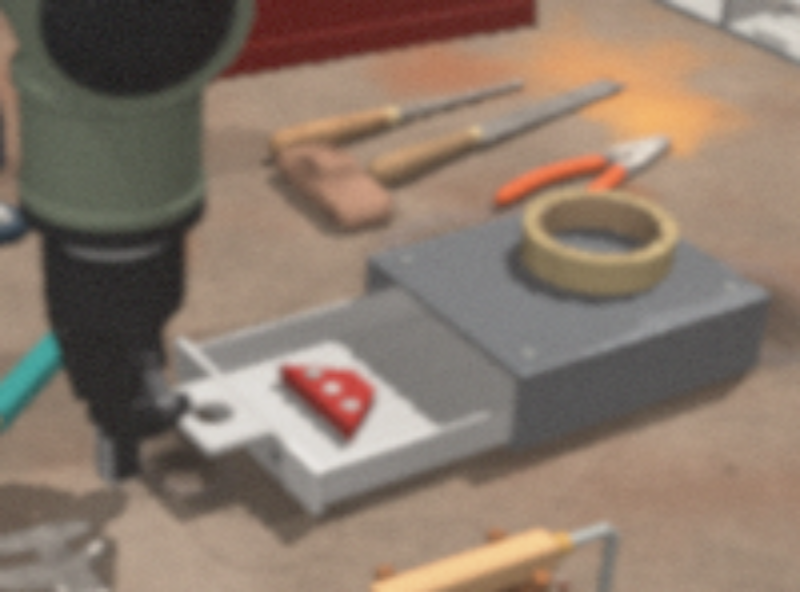

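```bash
python3 -m creep '[{"wx":0,"wy":0,"wz":0,"tx":-0.002,"ty":0,"tz":0.012,"claw":1},{"wx":0,"wy":0,"wz":0,"tx":-0.002,"ty":0,"tz":0.022,"claw":1},{"wx":0,"wy":0,"wz":0,"tx":-0.002,"ty":0,"tz":0.03,"claw":1},{"wx":0,"wy":0,"wz":0,"tx":-0.002,"ty":0,"tz":0.04,"claw":1},{"wx":0,"wy":0,"wz":0,"tx":-0.002,"ty":0,"tz":0.05,"claw":1},{"wx":0,"wy":0,"wz":0,"tx":-0.002,"ty":0,"tz":0.05,"claw":1}]'
python3 - <<'E'
from h import *
show();plan([.575,-.1825,.031],np.pi/2+.008)
s=bot.grab_frame("side")
cv2.imwrite("pics/s21.png",cv2.resize(s[120:280,250:450],None,fx=4,fy=3.7))
E
```

```text
clock: 20.6
position: [0.4757, -0.1828, 0.0314]
tool_rot: [1.918, 1.569, 1.927]
force: [0.3, 0.5, 1.4]
grip_width: 0.0001
20.6 [ 0.4757 -0.1828  0.0314] jaw 1.5801 xdown [-0.0008  0.0021 -1.    ] q [ 0.2887  0.6919 -0.0497  2.0352  0.0737  0.4174  1.7631] f [0.3228 0.4585 1.3513] w 7.880184010672195e-05
txyz [ 0.0003 -0.0006  0.0993] wxyz [ 0.08 -0.04 -0.12]
```

View pics/s21.png

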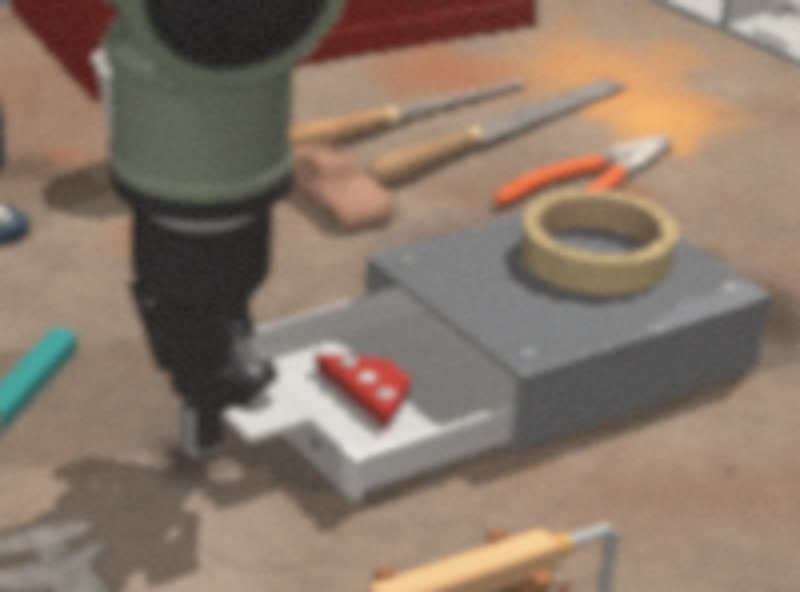

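It pushes cleanly and the magnet rides along, so I'll continue.

```bash
python3 -m creep '[{"wx":0,"wy":0,"wz":0,"tx":0,"ty":0,"tz":0.012,"claw":1},{"wx":0,"wy":0,"wz":0,"tx":0,"ty":0,"tz":0.025,"claw":1},{"wx":0,"wy":0,"wz":0,"tx":0,"ty":0,"tz":0.038,"claw":1},{"wx":0,"wy":0,"wz":0,"tx":0,"ty":0,"tz":0.051,"claw":1},{"wx":0,"wy":0,"wz":0,"tx":0,"ty":0,"tz":0.064,"claw":1},{"wx":0,"wy":0,"wz":0,"tx":0,"ty":0,"tz":0.076,"claw":1},{"wx":0,"wy":0,"wz":0,"tx":0,"ty":0,"tz":0.086,"claw":1},{"wx":0,"wy":0,"wz":0,"tx":0,"ty":0,"tz":0.093,"claw":1}]'; python3 -m creep '[{"wx":0,"wy":0,"wz":0,"tx":0,"ty":0,"tz":0.003,"claw":1},{"wx":0,"wy":0,"wz":0,"tx":0,"ty":0,"tz":0.005,"claw":1},{"wx":0,"wy":0,"wz":0,"tx":0,"ty":0,"tz":0.005,"claw":1}]';python3 - <<'E'
from h import *
show()
s=bot.grab_frame("side")
cv2.imwrite("pics/s22.png",cv2.resize(s[120:280,250:450],None,fx=4,fy=3.7))
E
```

```text
clock: 21.45
position: [0.5683, -0.1821, 0.031]
tool_rot: [2.265, 1.568, 2.274]
force: [-2.5, -2.0, 1.4]
grip_width: -0.0
clock: 21.75
position: [0.5734, -0.1819, 0.0309]
tool_rot: [2.207, 1.568, 2.216]
force: [-0.6, -0.0, -0.7]
grip_width: 0.0001
21.75 [ 0.5734 -0.1819  0.0309] jaw 1.58 xdown [-0.0017  0.0023 -1.    ] q [ 0.2425  0.7804 -0.0478  1.7905  0.0585  0.5742  1.7393] f [-0.5606 -0.035  -0.7414] w 0.00012097652709018677
```

View pics/s22.png

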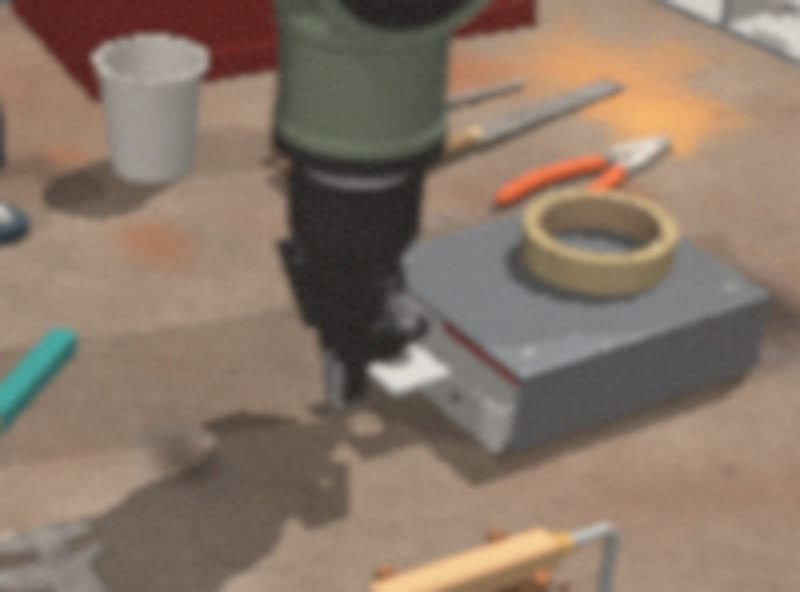

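A red strip shows in the gap above the panel, at about (480,355) in the crop. I need to see what it is before pushing further.

Run:
```python
from h import *
s=bot.grab_frame("side");t=bot.grab_frame("top")
cv2.imwrite("pics/s23.png",cv2.resize(s[180:250,330:400],None,fx=8,fy=8,interpolation=cv2.INTER_CUBIC))
cv2.imwrite("pics/t23.png",cv2.resize(t[120:200,290:400],None,fx=7,fy=7,interpolation=cv2.INTER_CUBIC))
# predicted magnet top edge location now if it rode along
for X in ([.637,-.12,.062],[.637,-.25,.062],[.627,-.25,.04],[.627,-.12,.04]): print(X,pj("side",[X]))
```

```text
[0.637, -0.12, 0.062] [[345.2952 191.5622]]
[0.637, -0.25, 0.062] [[376.8595 218.101 ]]
[0.627, -0.25, 0.04] [[372.5207 227.1975]]
[0.627, -0.12, 0.04] [[341.4689 200.1393]]
```

View pics/s23.png

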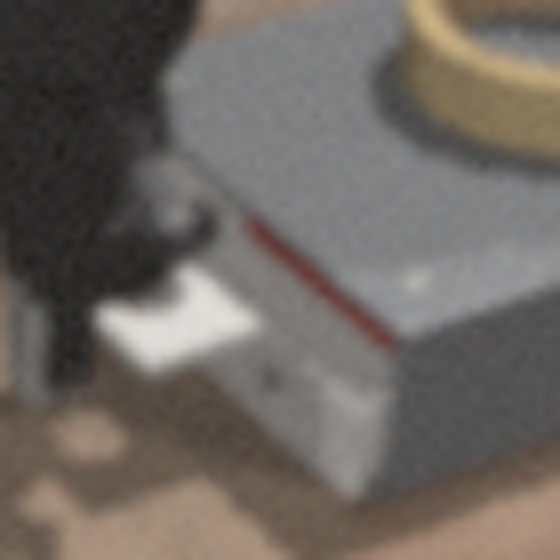

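View pics/t23.png

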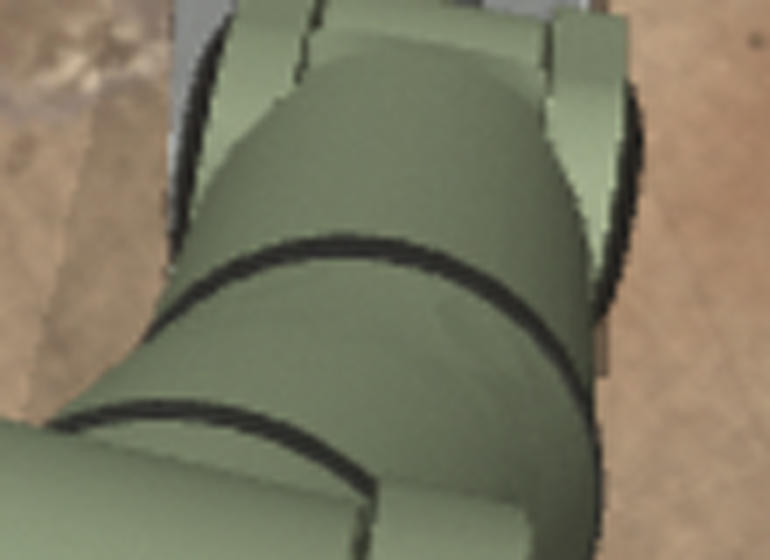

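Run:
```python
from h import *
p=cr([(250,225),(320,280),(385,340)],330,180,8);print(p)
for z in(.012,.02,.028,.04,.05,.06): print(z,bp("side",p,z)[:,:2].tolist())
# earlier pictures: magnet in s19 crop & s21
def a(q,x,y,fx,fy): return (np.array(q,float)+.5)/[fx,fy]-.5+[x,y]
print("s19",bp("side",a([(200,370),(290,375),(297,395),(268,440)],270,120,4,3.7),.028))
print("s21",bp("side",a([(318,357),(405,365),(411,385),(385,427)],250,120,4,3.7),.028))
print("s21 hole/tongue corner, panel corner",bp("side",a([(245,440),(360,462)],250,120,4,3.7),.04))
```

```text
[[360.8125 207.6875]
 [369.5625 214.5625]
 [377.6875 222.0625]]
0.012 [[0.6754493883368529, -0.1374826395024923], [0.67685475708974, -0.1731582056756612], [0.6753074414385586, -0.20883781975532467]]
0.02 [[0.6680910188938, -0.14703666505681112], [0.6694803804584069, -0.18230588556194094], [0.667950688774534, -0.2175791078678]]
0.028 [[0.660732649450747, -0.1565906906111303], [0.6621060038270739, -0.19145356544822056], [0.6605939361105094, -0.22632039598027542]]
0.04 [[0.6496950952861675, -0.1709217289426087], [0.6510444388800741, -0.20517508527764017], [0.6495588071144724, -0.23943232814898852]]
0.05 [[0.6404971334823513, -0.18286426088550756], [0.6418264680909078, -0.21660968513548973], [0.6403628662844417, -0.2503589382895828]]
0.06 [[0.6312991716785351, -0.19480679282840618], [0.6326084973017415, -0.2280442849933394], [0.631166925454411, -0.26128554843017704]]
s19 [[ 0.5457 -0.1508  0.028 ]
 [ 0.5893 -0.1815  0.028 ]
 [ 0.581  -0.2017  0.028 ]
 [ 0.541  -0.2327  0.028 ]]
s21 [[ 0.5731 -0.1494  0.028 ]
 [ 0.6137 -0.1824  0.028 ]
 [ 0.6044 -0.2025  0.028 ]
 [ 0.5665 -0.2319  0.028 ]]
s21 hole/tongue corner, panel corner [[ 0.4824 -0.2179  0.04  ]
 [ 0.5263 -0.2668  0.04  ]]
```

The strip matches the front face of the magnet where it should be (x≈0.668), so nothing is wrong. About 7 mm of travel remains, so I'll keep pushing gently to the end.

```bash
python3 -m creep '[{"wx":0,"wy":0,"wz":0,"tx":0,"ty":0,"tz":0.003,"claw":1},{"wx":0,"wy":0,"wz":0,"tx":0,"ty":0,"tz":0.006,"claw":1},{"wx":0,"wy":0,"wz":0,"tx":0,"ty":0,"tz":0.006,"claw":1}]';python3 -m creep '[{"wx":0,"wy":0,"wz":0,"tx":0,"ty":0,"tz":0.002,"claw":1},{"wx":0,"wy":0,"wz":0,"tx":0,"ty":0,"tz":0.002,"claw":1}]'
```

```text
clock: 22.2
position: [0.5797, -0.1818, 0.031]
tool_rot: [2.068, 1.568, 2.077]
force: [0.2, 0.3, -0.4]
grip_width: 0.0003
clock: 22.4
position: [0.5811, -0.1818, 0.0309]
tool_rot: [2.455, 1.567, 2.464]
force: [-6.0, -0.5, 2.6]
grip_width: 0.0
```

```bash
python3 -m creep '[{"wx":0,"wy":0,"wz":0,"tx":0,"ty":0,"tz":0.002,"claw":1},{"wx":0,"wy":0,"wz":0,"tx":0,"ty":0,"tz":0.002,"claw":1}]'
```

```text
clock: 22.6
position: [0.5811, -0.1818, 0.0305]
tool_rot: [2.766, 1.563, 2.775]
force: [-13.5, 1.6, 8.9]
grip_width: -0.0
```

The tray is against its home stop: force is rising with no motion. I'll retract along -x, raise, and check.

```bash
python3 -m creep '[{"wx":0,"wy":0,"wz":0,"tx":0,"ty":0,"tz":-0.02,"claw":1},{"wx":0,"wy":0,"wz":0,"tx":0,"ty":0,"tz":-0.05,"claw":1},{"wx":0,"wy":0,"wz":0,"tx":-0.03,"ty":0,"tz":-0.08,"claw":1},{"wx":0,"wy":0,"wz":0,"tx":-0.07,"ty":0.04,"tz":-0.1,"claw":1},{"wx":0,"wy":0,"wz":0,"tx":-0.11,"ty":0.08,"tz":-0.1,"claw":1},{"wx":0,"wy":0,"wz":0,"tx":-0.15,"ty":0.12,"tz":-0.1,"claw":1},{"wx":0,"wy":0,"wz":0,"tx":-0.18,"ty":0.16,"tz":-0.1,"claw":1},{"wx":0,"wy":0,"wz":0,"tx":-0.18,"ty":0.2,"tz":-0.1,"claw":1}]'; python3 -m creep '[{"wx":0,"wy":0,"wz":0,"tx":0,"ty":0.04,"tz":0,"claw":1},{"wx":0,"wy":0,"wz":0,"tx":0,"ty":0.08,"tz":0,"claw":1},{"wx":0,"wy":0,"wz":0,"tx":0,"ty":0.12,"tz":0,"claw":1},{"wx":0,"wy":0,"wz":0,"tx":0,"ty":0.12,"tz":0,"claw":1},{"wx":0,"wy":0,"wz":0,"tx":0,"ty":0.12,"tz":0,"claw":1}]';python3 - <<'E'
from h import *
show()
s=bot.grab_frame("side");t=bot.grab_frame("top");cv2.imwrite("pics/t24f.png",t);cv2.imwrite("pics/s24f.png",s)
cv2.imwrite("pics/s24.png",cv2.resize(s[170:330,310:470],None,fx=3.7,fy=3.7,interpolation=cv2.INTER_CUBIC))
cv2.imwrite("pics/t24.png",cv2.resize(t[75:190,300:400],None,fx=5,fy=5,interpolation=cv2.INTER_CUBIC))
E
```

```text
clock: 23.4
position: [0.4819, 0.0087, 0.2128]
tool_rot: [2.265, 1.567, 2.272]
force: [1.2, 0.2, -0.7]
grip_width: -0.0002
clock: 23.9
position: [0.4811, 0.1295, 0.2132]
tool_rot: [2.181, 1.567, 2.19]
force: [-0.1, -0.6, 0.1]
grip_width: 0.0001
23.9 [0.4811 0.1295 0.2132] jaw 1.5796 xdown [-0.0021  0.003  -1.    ] q [-0.2918  0.3698 -0.112   1.9601  0.0506  0.8153  1.1486] f [-0.1185 -0.6483  0.0657] w 0.0001454694246069278
```

View pics/s24.png

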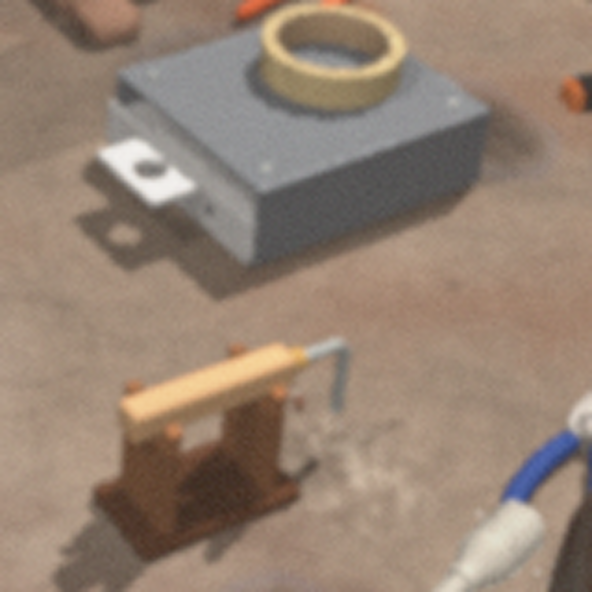

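View pics/t24.png

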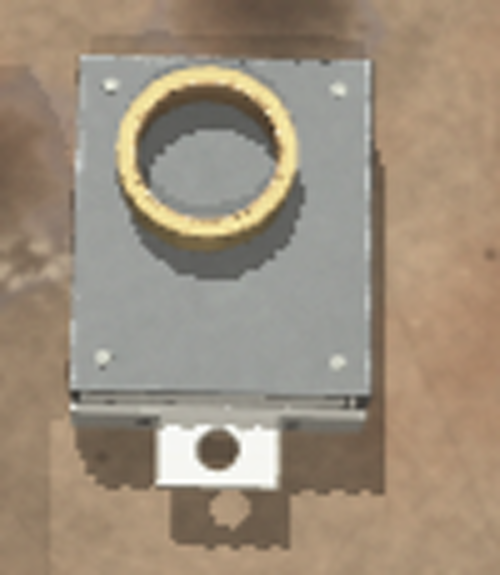

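View pics/t24f.png

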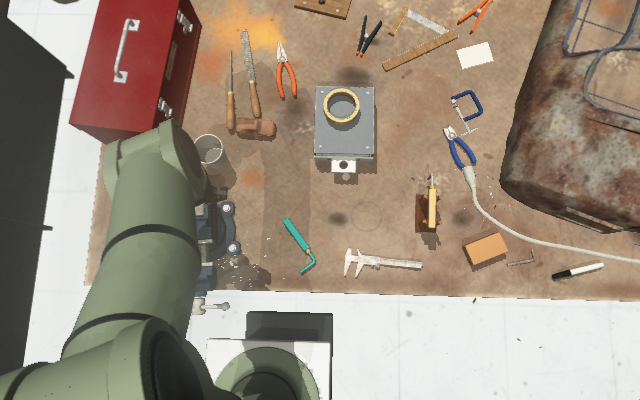

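Run:
```python
from h import *
h=bp("top",cr([(218,449)],300,75,5),.04)[0];print("hole",h,"travel",h[0]-.4808)
t0=cv2.imread("pics/top0.png");t1=cv2.imread("pics/t24f.png")
for n,(x,y,w,e) in dict(hook=(410,170,40,70),car=(235,115,42,25),cal=(340,245,85,35)).items():
    print(n,cv2.absdiff(t0[y:y+e,x:x+w],t1[y:y+e,x:x+w]).mean())
print(bot.job_done())
```

```text
hole [ 0.6109 -0.183   0.04  ] travel 0.1301024833956198
hook 10.614880952380952
car 7.784761904761905
cal 10.727843137254903
the job is handed in; nothing more can be done
None
```

The red magnet is in the closed tray, the hook is back in its rest, and I handed the job in at about 24 s of the 72 s allowed. No verdict came back.

**What I did:**
- Lifted the hook from its rest, dropped its tip into the finger hole and pulled the tray out until the force rose to 7 N at the stop.
- Laid the hook back in its rest and let go.
- Gripped the magnet across its 35 mm width, lowered it until it touched the tray floor and released it. I then pushed the tray home on the tongue's front edge until it stopped moving while the force rose to 13.5 N.

**What the last checks showed:**
- **Tray:** the finger hole moved 130.1 mm between fully out and fully home, which matches the tray's full 0.13 m travel.
- **Magnet:** it lay flat and released near the middle of the tray. With the tray about 7 mm from home, a red strip in the gap matched its front face where expected. I could not see it once the tray was shut.
- **Hook:** it lies in both notches in the last side picture.
- **Clay car, cup and caliper:** they look unmoved in the pictures, but I did not measure them. A rough before-and-after pixel comparison of the hook, car and caliper gave mean differences of 8 to 11 grey levels. I put that down to noise and shadows and did not look into it. The cup was judged by eye only.

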